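# Load the drying unit and start it

### The arm

A 6-joint arm with a two-finger parallel gripper is mounted at the origin on a cart in front of the work surface, level with it; the furniture and walls round the work are solid. World frame = base frame: x ahead of the robot, y to its left, z up, the work surface at z = 0. Lengths are in m, angles in rad, forces in N, time in s.
With the tool pointing down it reaches from about 0.275 to 0.775 m from the base axis. Payload 14.6 kg.
Tool frame: the origin (TCP) lies at the very end of the fingers, on their centre line; the grasp point (between the pads) lies 19 mm behind it; z points along the fingers, y is the direction in which the jaws open and shut (so a half turn about z gives the same grasp; the last joint's range is limited). The gripper opens to 85 mm and grips with 20 to 120 N. Pads are 22 mm wide; open, the fingers measure 114 mm over their backs; the gripper's body (76 mm by 85 mm) begins 54 mm behind the grasp point. The pads swing forward as they close: fully open they stand 13 mm farther back than shut.
Start: joints at [-1.435, 0.263, -0.048, 1.259, 0, 1.415], TCP at [0.151, -0.503, 0.231] pointing down, gripper open.
Joint ranges: [-2.65, 2.65], [-0.89, 1.7], [-1.18, 1.37], [-2.13, 2.11], [-1.35, 1.29], [-3.14, 3.14]. Speed limits (rad/s): [1.89, 1.89, 2.57, 2.79, 3.14, 3.14].

### API

Orientations are given as a unit quaternion [w, x, y, z].
In Python, from station import r, optics gives the robot as it stands.
- The arm moves only by the tool send_rows, never from a script. Its argument "targets" is a list of rows, each an object of numbers: "dx", "dy", "dz": the shift along the tool's x, y, z in mm; "twist": the turn about the tool's z in rad. A call has exactly 5 rows; each row shifts and turns the pose as measured when the row begins, along the tool's axes as they then stand; what a row does not reach is not made up. A row lasts 1/8 s, in which the tool goes at most 62.5 mm and 10.7 degrees, less where a joint would pass 70% of its speed; a pose out of reach is approached as far as the arm can. A call is refused whole if a number of a shift passes 62.5 or a number of a turn 0.188, either way. A call with a gripper value outside its range is refused whole. "hand" is the opening in per cent of the stroke, from 0 (shut) to 100 (fully open), set as the call begins (left out, the last holds). The fingers move at their own pace and stop on an object; "squeeze" is the grip in N (left out, the last holds). Time passes only in rows, so rows that do not move let the fingers close, or fill a call up. It gives the time, the measured TCP pose, the force and the opening at its end, in the units of the state.
- r.get_obs(): the state, without advancing time (a new reading comes with each control period).
- optics.get_image(name): name is "scene" or "top"; returns (picture, depth): 400x640x3 uint8, blue, green, red; 400x640 float32, m along the optical axis (not along the pixel's ray), 0 where there is no reading.
- optics.camera_params(name): a dict with "vertical_fov" (degrees; the focal length in pixels is half the picture's height over the tangent of half this angle, whatever the lens; pixels are square), "cx", "cy" (the principal point, pixels), "view" (4x4, takes a point from world to camera coordinates). Camera axes: x right, y down, z forward; pixel columns grow to the right and rows downward; lengths in m; the calibration is good to about 2 mm. A picture is of the moment at which its call begins. camera_params takes no time and is no camera call.
- r.job_done(): hands the job in, once; it reports no verdict.
The state is a dict: "time": time; "qpos": joint angles; "qvel": joint speeds; "tau": joint torques, N m; "ee_pos": TCP position; "ee_rot": TCP orientation; "contact_force": force on the tool from outside, world axes, zero at the start; "ft_torque": the same for the moment, N m; "gripper_width": finger opening in m.
Only numpy, scipy, OpenCV 4.12 (cv2) and the standard library are available. Lean on these libraries where they do the work, as an engineer would, in place of code of your own. Each camera call takes 0.05 s, during which the arm holds its last target.

### The job

Lay all the small bronze medallions flat, side by side, in the drying unit's open drawer (leave the large medallion where it is) and slide the drawer fully shut. Then flip up the guard cover on top until it stays up by itself, press the front half of the rocker switch under it fully down to start the unit, and fold the guard back down over the switch.

Things in the scene. Friction and masses are not known exactly. Their poses are not given: they have to be found in the camera images.
- medallion_1_centre (a point): centre (half-way up) of a small round bronze medallion, a flat disc 55 mm across and 9.4 mm thick, about 0.14 kg, lying flat on the table; z axis = disc axis. It may be absent (None)
- medallion_2_centre (a point): centre (half-way up) of a small round bronze medallion, a flat disc 50 mm across and 9.4 mm thick, about 0.14 kg, lying flat on the table; z axis = disc axis. It may be absent (None)
- medallion_3_centre (a point): centre (half-way up) of a small round bronze medallion, a flat disc 48 mm across and 9.4 mm thick, about 0.14 kg, lying flat on the table; z axis = disc axis. It may be absent (None)
- medallion_4_centre (a point): centre (half-way up) of a small round bronze medallion, a flat disc 47 mm across and 9.4 mm thick, about 0.14 kg, lying flat on the table; z axis = disc axis. It may be absent (None)
- medallion_big_centre (a point): centre of the large bronze medallion, 115 mm across and 16 mm thick; a bystander that stays where it is
- unit: the drying unit: a grey steel box 200 mm deep (x), 236 mm wide (y), flat top 74 mm above the table, with a white console on top. Origin 4 mm above the table under its centre; x to its back (the drawer opens along -x), z up
- drawer_floor (a point): centre of the inner floor of the unit's aluminium drawer; moves with it, axes as unit. Inside, the drawer is 136 mm along x by 200 mm along y; its walls are 4 mm thick and rise 38 mm above this floor. The floor is 20 mm above the table. At the start the whole inside lies in front of the unit's front edge, save its rearmost few mm at most
- drawer_pull (a point): middle of the outer face of the dark pull on the drawer front: a rounded bar 90 mm wide (y), 12 mm high, standing 18 mm out from the front panel (232 mm wide, from 10 to 64 mm above the table). Axes as unit; push here along +x to shut the drawer (about 2 N)
- unit_drawer (a joint): drawer opening in m: 0 = fully shut, 0.15 = fully out; stays where it is left
- guard_hinge (a point): middle of the guard cover's hinge line, which runs along y; fixed on the unit 122 mm above the table, axes as unit. The console under the guard is 100 mm wide; its top is 18 mm below this point and reaches from 68 mm in front of the hinge (-x) to 26 mm behind it
- guard_bar (a point): centre of the guard's lifting bar: steel, 12 mm thick, 30 mm long along y, on a neck 10 mm wide, 92 mm from the hinge line and 24 mm clear of the front edge of the black cover (58 mm wide). When down it overhangs the console's front, 42 mm clear of the unit top. Pinched by its two ends it pivots between the fingers as it is carried round the hinge
- unit_guard (a joint): guard angle in rad: 0 = down over the switch, bar in front of the hinge (-x) and level with it; 1.57 = bar straight above the hinge; stops at 2.05, leaning backwards. It weighs 50 g and swings freely: it falls shut below about 1.55 and falls back and stays open above about 1.75
- switch_press (a point): pressing point on top of the front half of the white rocker switch under the guard (rocker 40 mm along x, 26 mm along y, pivot 36 mm in front of the hinge line and 16 mm below it). This half stands raised when off; press it straight down 5 mm to switch on (about 3 N)
- unit_switch (a joint): rocker angle in rad: 0 = off (front half up), 0.40 = on (front half fully down); stays where it is left
There are look-alikes about, which are no part of the job. What is shaped like the part that bears medallion_2_centre but blue or orange is not meant.

How it is judged:
On the way, in this order (a step that is already met when the one before it is completed fails the run):
1. all the small medallions lie flat in the drawer and the drawer is shut (x of medallion_1_centre in the frame of drawer_floor between -0.068 and 0.068 m and y of medallion_1_centre in the frame of drawer_floor between -0.1 and 0.1 m and z of medallion_1_centre in the frame of drawer_floor between -0.003 and 0.01 m and angle between each of medallion_1_centre, medallion_2_centre, medallion_3_centre, medallion_4_centre's own z axis and vertical below 0.15 rad and x of medallion_2_centre in the frame of drawer_floor between -0.068 and 0.068 m and y of medallion_2_centre in the frame of drawer_floor between -0.1 and 0.1 m and z of medallion_2_centre in the frame of drawer_floor between -0.003 and 0.01 m and x of medallion_3_centre in the frame of drawer_floor between -0.068 and 0.068 m and y of medallion_3_centre in the frame of drawer_floor between -0.1 and 0.1 m and z of medallion_3_centre in the frame of drawer_floor between -0.003 and 0.01 m and x of medallion_4_centre in the frame of drawer_floor between -0.068 and 0.068 m and y of medallion_4_centre in the frame of drawer_floor between -0.1 and 0.1 m and z of medallion_4_centre in the frame of drawer_floor between -0.003 and 0.01 m and value of joint unit_drawer below 0.006 m), for 0.3 s.
2. the guard stands up by itself, untouched (value of joint unit_guard above 1.75 rad and contact force between the fingers and unit_guard below 0.1 N), for 0.3 s.
3. the switch is on, with the guard up (value of joint unit_switch above 0.34 rad and value of joint unit_guard above 1.6 rad), for 0.1 s.
At the end, for the whole second after the job is handed in: Every small medallion present lies flat on the drawer floor (tilt under 0.15 rad, none on top of another), the drawer is shut to within 6 mm, the rocker switch is on (over 0.34 rad) and the guard is down over it (under 0.06 rad) (all of step 1 and value of joint unit_switch above 0.34 rad and value of joint unit_guard below 0.06 rad); the robot touches nothing.
It fails at once if the switch is operated while the drawer is open (value of joint unit_switch above 0.2 rad and value of joint unit_drawer above 0.02 m).
It fails at once if the large medallion is moved more than 4 cm (distance of medallion_big_centre from where it was at the start of the episode above 0.04 m).
Of medallion_1, medallion_2, medallion_3, medallion_4 only 2 to 4 are there at a start; the rules pass over those that are not, and their reading is None.
At some moment in a run one of medallion_1, medallion_2, medallion_3, medallion_4 may be knocked a few centimetres aside while the robot is not near it.
Once in a run the grip may slacken for a moment while it holds something.
It also fails if it takes over 210 s, if anything falls off the work surface, if the arm or the gripper's body presses on something with over 40 N, if the wrist force passes 120 N, or if a joint passes its speed limit or range.

## Working session

There is one attempt and no reset: what is moved stays moved. The work goes in short steps, Python scripts to look and compute and a tool call to move; the robot and the scene stay as the last step left them, time stands still between calls to the robot, and variables do not carry over. Pictures are saved under pics/ and viewed, and the job is handed in when it is done.

Besides the shell and the picture viewer there is one more tool, called after ">>>" as a command line: name --argument value ..., lists and objects as JSON in quotes. send_rows: Moves the arm, as the interface text tells. Its arguments: {"type":"object","properties":{"targets":{"type":"array","items":{"type":"object","properties":{"dx":{"type":"number"},"dy":{"type":"number"},"dz":{"type":"number"},"twist":{"type":"number"}}}},"hand":{"type":"number"},"squeeze":{"type":"number"}},"required":["targets"]}

```bash
ls; mkdir -p pics
python3 - <<'E'
from station import r, optics
import cv2, numpy as np
o=r.get_obs(); print({k:np.round(v,3) for k,v in o.items()})
for n in ["scene","top"]:
    im,d=optics.get_image(n); cv2.imwrite(f"pics/{n}0.png",im); np.save(f"pics/{n}0.npy",d)
    p=optics.camera_params(n); print(n,p["vertical_fov"],p["cx"],p["cy"]); print(np.round(p["view"],4), (d==0).mean())
E
```

```text
pics
{'time': np.float64(0.0), 'qpos': array([-1.435,  0.264, -0.049,  1.259,  0.   ,  1.415]), 'qvel': array([-0.   ,  0.001, -0.   ,  0.   , -0.   , -0.   ]), 'tau': array([ 8.0000e-03, -6.3762e+01,  3.8455e+01,  1.4000e-02,  0.0000e+00,
        0.0000e+00]), 'ee_pos': array([ 0.15 , -0.503,  0.231]), 'ee_rot': array([-0.001,  0.989,  0.145,  0.   ]), 'contact_force': array([ 0.166, -0.083, -0.522]), 'ft_torque': array([0.007, 0.006, 0.01 ]), 'gripper_width': np.float64(0.085)}
scene 53.799964514092494 324.6008383355666 196.96999793375895
[[-0.7116 -0.7024  0.0146  0.412 ]
 [-0.3939  0.3817 -0.8361  0.3437]
 [ 0.5817 -0.6007 -0.5483  0.8014]
 [ 0.      0.      0.      1.    ]] 0.0090390625
top 47.713251099498606 327.121035228514 206.10589965373106
[[ 0.0261 -0.9994 -0.0214 -0.0419]
 [-0.9927 -0.0234 -0.1181  0.6294]
 [ 0.1175  0.0244 -0.9928  1.1782]
 [ 0.      0.      0.      1.    ]] 0.0039296875
```

View pics/scene0.png

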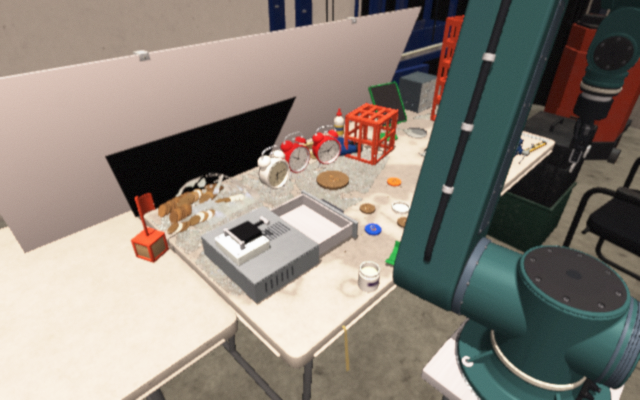

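View pics/top0.png

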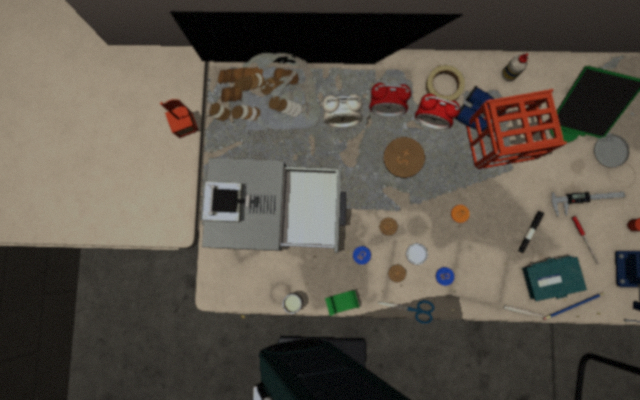

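```bash
cat > h.py <<'E'
from station import r, optics
import cv2, numpy as np
from scipy.spatial.transform import Rotation as R
def cam(n):
    p=optics.camera_params(n); f=200/np.tan(np.radians(p["vertical_fov"])/2)
    return f,p["cx"],p["cy"],np.array(p["view"])
def ray(n,u,v):
    f,cx,cy,V=cam(n); d=V[:3,:3].T@np.array([(u-cx)/f,(v-cy)/f,1]); o=-V[:3,:3].T@V[:3,3]
    return o,d
def onz(n,u,v,z):
    o,d=ray(n,u,v); return o+d*(z-o[2])/d[2]
def proj(n,P):
    f,cx,cy,V=cam(n); q=V[:3,:3]@np.array(P)+V[:3,3]; return np.array([f*q[0]/q[2]+cx,f*q[1]/q[2]+cy])
def pts(n,d):
    f,cx,cy,V=cam(n); v,u=np.mgrid[0:400,0:640]
    c=np.stack([(u-cx)/f*d,(v-cy)/f*d,d],-1)-V[:3,3]; return c@V[:3,:3]
def crop(im,x0,y0,x1,y1,s,name):
    cv2.imwrite(name,cv2.resize(im[y0:y1,x0:x1],None,fx=s,fy=s,interpolation=cv2.INTER_CUBIC))
def state():
    o=r.get_obs(); Rm=R.from_quat(np.roll(o["ee_rot"],-1)).as_matrix()
    return o,Rm
def rel(P):
    "tool-axis shift mm to world point P"
    o,Rm=state(); return np.round(Rm.T@(np.array(P)-o["ee_pos"])*1000,1)
E
python3 - <<'E'
from h import *
im=cv2.imread("pics/top0.png"); crop(im,330,190,480,300,5,"pics/c_top.png")
crop(im,195,145,355,260,5,"pics/c_unit.png")
im=cv2.imread("pics/scene0.png"); crop(im,320,150,450,260,6,"pics/c_sc.png")
crop(im,190,185,370,305,4.4,"pics/c_scu.png")
E
```

```text
(no output)
```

View pics/c_top.png

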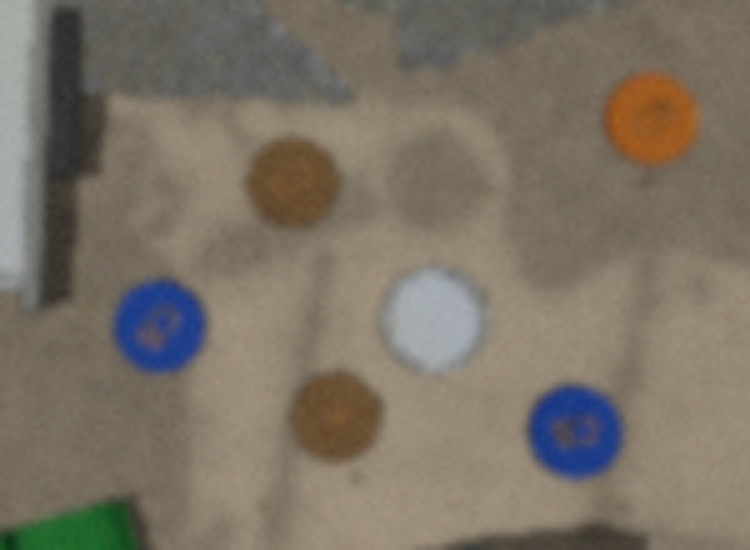

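View pics/c_unit.png

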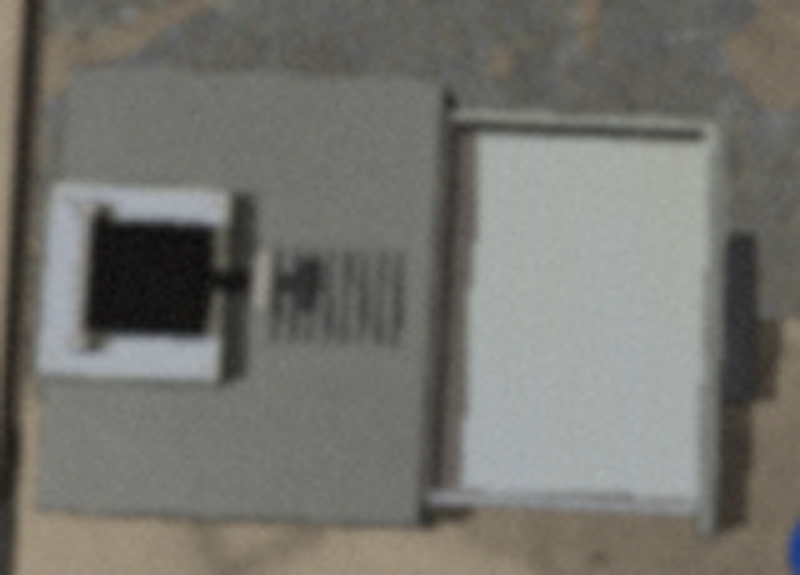

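View pics/c_sc.png

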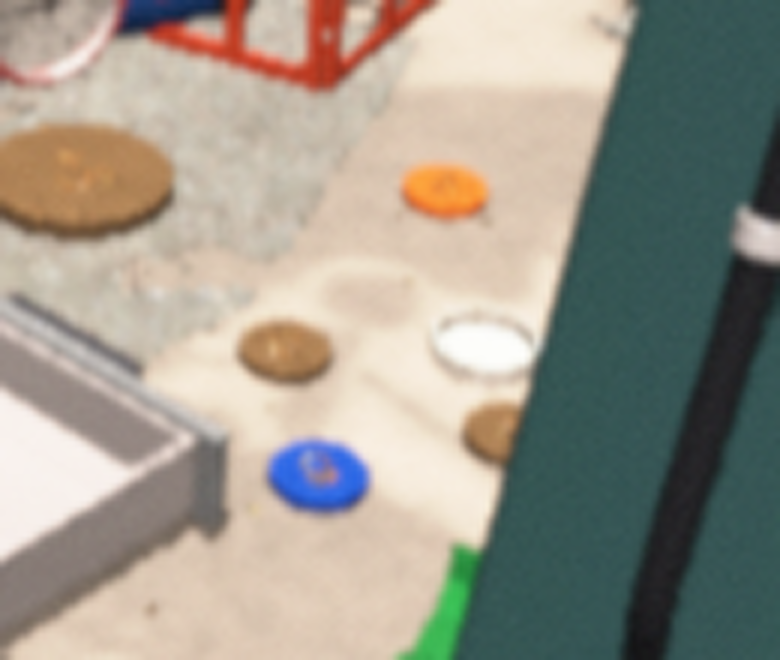

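View pics/c_scu.png

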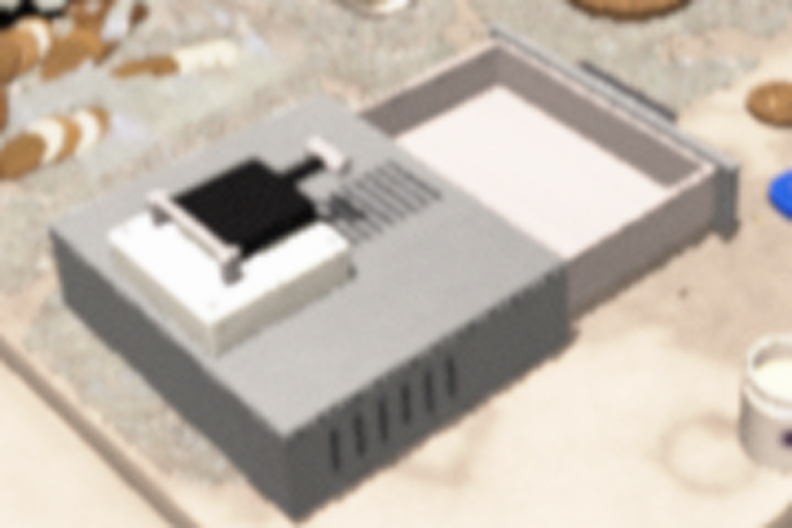

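Run:
```python
from h import *
im=cv2.imread("pics/top0.png"); crop(im,195,45,455,145,3,"pics/c_a.png")
crop(im,380,50,640,330,3*.7,"pics/c_b.png")
hsv=cv2.cvtColor(im,cv2.COLOR_BGR2HSV)
d=np.load("pics/top0.npy"); P=pts("top",d)
m=((hsv[...,0]>6)&(hsv[...,0]<20)&(hsv[...,1]>110)&(hsv[...,2]>50)).astype(np.uint8)
n,l,s,c=cv2.connectedComponentsWithStats(m)
for i in range(1,n):
    if s[i,4]>40:
        u,v=c[i]; print(s[i],c[i].round(1),hsv[l==i].mean(0).round(),onz("top",u,v,.0094).round(4),np.median(P[l==i],0).round(4), "diam",2*np.sqrt(s[i,4]/np.pi)*1.12/cam("top")[0])
```

```text
[218  68  44  34 890] [238.2  81.4] [ 15. 148.  79.] [0.9857 0.2376 0.0094] [0.9783 0.2315 0.039 ] diam 0.08336616944241006
[262  69  29  25 233] [275.9  79.2] [ 15. 140.  78.] [0.9942 0.13   0.0094] [0.9881 0.1264 0.0302] diam 0.04265528066875119
[270  97  16  14 148] [277.4 103.7] [ 16. 134.  78.] [0.922  0.1228 0.0094] [0.9195 0.1222 0.0149] diam 0.033995834092272505
[210 104   9  11  71] [214.2 108.7] [ 16. 135.  78.] [0.904  0.302  0.0094] [0.9011 0.3002 0.0162] diam 0.02354637291022925
[232 107  10  11  86] [236.8 111.9] [ 16. 134.  77.] [0.8959 0.2372 0.0094] [0.8941 0.2356 0.015 ] diam 0.02591457370212718
[219 109  11  11  64] [224.9 114.6] [ 16. 134.  74.] [0.8874 0.2706 0.0094] [0.8814 0.2662 0.0233] diam 0.022355522789482156
[188 111  10  18  44] [192.7 119.3] [  8. 167.  65.] [0.8719 0.3614 0.0094] [0.8678 0.3577 0.015 ] diam 0.018536220271237903
[558 123   9  23  47] [561.6 134.9] [ 10. 175. 119.] [ 0.8473 -0.6694  0.0094] [ 0.802  -0.5882  0.1727] diam 0.019157717832010465
[ 384  138   40   39 1209] [403.8 157. ] [ 16. 133.  96.] [ 0.7756 -0.2345  0.0094] [ 0.7727 -0.2332  0.0203] diam 0.09716458360222384
[451 204  19  19 285] [459.9 213.2] [ 14. 184. 147.] [ 0.6224 -0.388   0.0094] [ 0.6227 -0.3878  0.0097] diam 0.04717558272849072
[380 218  17  17 215] [388.1 226.3] [ 16. 131. 104.] [ 0.5821 -0.1931  0.0094] [ 0.5825 -0.193   0.01  ] diam 0.04097453874551188
[389 266  16  15 197] [396.5 272.9] [ 16. 130. 105.] [ 0.4568 -0.2171  0.0094] [ 0.4567 -0.2162  0.0098] diam 0.039221839348569175
```

View pics/c_a.png

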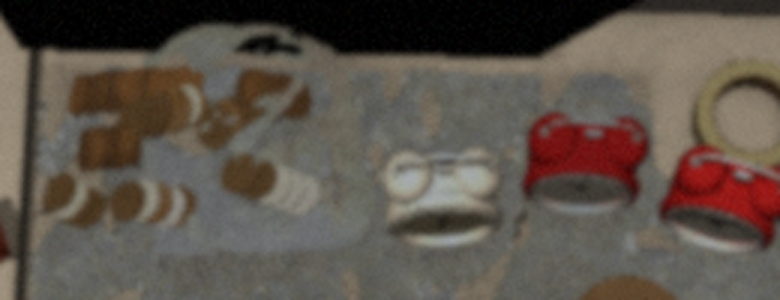

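View pics/c_b.png

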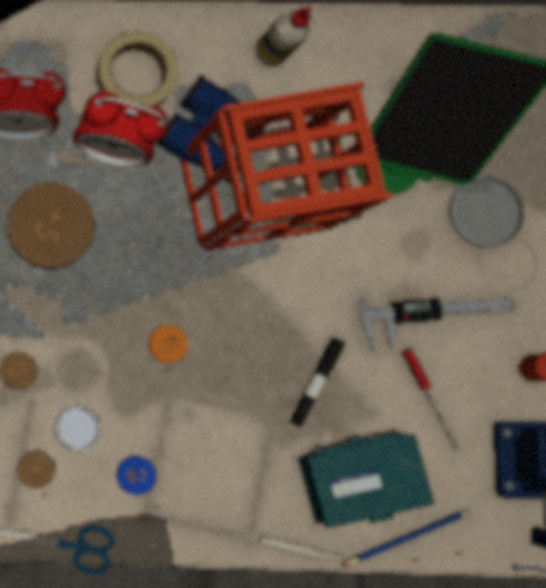

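Run:
```python
from h import *
im=cv2.imread("pics/top0.png")
d=np.load("pics/top0.npy"); P=pts("top",d)
roi=np.zeros((400,640),bool); roi[150:255,195:355]=1
def rect(m,name):
    m=m.astype(np.uint8); n,l,s,c=cv2.connectedComponentsWithStats(m); i=1+np.argmax(s[1:,4])
    q=P[l==i]; 
    h=cv2.minAreaRect((q[:,:2]*1000).astype(np.float32)); print(name,len(q),h,q[:,2].mean()); return q
top=rect(roi&(P[...,2]>.066)&(P[...,2]<.084),"top")
fl=rect(roi&(P[...,2]>.012)&(P[...,2]<.028),"floor")
con=rect(roi&(P[...,2]>.092),"console+guard")
con=rect(roi&(P[...,2]>.098)&(P[...,2]<.112),"console")
g=rect(roi&(P[...,2]>.114),"guard")
m=roi&(P[...,2]>.114); 
s=np.load("pics/scene0.npy"); S=pts("scene",s)
roi2=np.zeros((400,640),bool); roi2[190:300,190:360]=1
P=S;
top=rect(roi2&(P[...,2]>.066)&(P[...,2]<.084)&(P[...,0]>.45),"stop")
fl=rect(roi2&(P[...,2]>.012)&(P[...,2]<.028),"sfloor")
con=rect(roi2&(P[...,2]>.098)&(P[...,2]<.112),"sconsole")
g=rect(roi2&(P[...,2]>.114),"sguard")
# edge pixels colour-based, corners on planes from crop
for nm,(u,v),z in [("top FR",(195+440/5,145+100/5),.074),("top front-near",(195+422/5,145+520/5),.074),("top back-near",(195+38/5,145+512/5),.074),("top back far",(195+75/5,145+68/5),.074),
 ("bar c",(195+262/5,145+278/5),.128),("console BL",(195+40/5,145+375/5),.104),("con FL",(195+220/5,145+382/5),.104),("con FR",(195+235/5,145+190/5),.104),("con BR",(195+55/5,145+185/5),.104),
 ("front panel far",(195+718/5,145+122/5),.064),("front panel near",(195+712/5,145+530/5),.064),("pull far",(195+757/5,145+232/5),.044),("pull near",(195+753/5,145+402/5),.044)]:
    print(nm,onz("top",u,v,z).round(4))
```

```text
top 5293 ((628.2283325195312, 192.1573028564453), (201.46351623535156, 236.9470672607422), 88.91288757324219) 0.07433168454297838
floor 3631 ((625.4920043945312, 22.062259674072266), (136.2621612548828, 199.62313842773438), 88.94603729248047) 0.020484531500164237
console+guard 1525 ((593.419921875, 111.76424407958984), (378.9080810546875, 117.22163391113281), 74.87586975097656) 0.12180375788744957
console 740 ((628.474853515625, 241.48944091796875), (94.7770004272461, 99.77446746826172), 88.85535430908203) 0.1039878554286376
guard 753 ((581.7059936523438, 103.3825454711914), (360.96966552734375, 81.67234802246094), 72.11270904541016) 0.13579237973342131
stop 3456 ((627.243408203125, 192.3345947265625), (203.00985717773438, 239.52764892578125), 88.91261291503906) 0.07558000043986121
sfloor 1213 ((642.88427734375, 0.4525413513183594), (100.82544708251953, 171.5821990966797), 89.33446502685547) 0.02250740453675998
sconsole 651 ((626.7302856445312, 243.22647094726562), (93.06002807617188, 100.58930206298828), 89.44456481933594) 0.10516645134280399
sguard 610 ((330.8830261230469, 441.2900390625), (112.42890930175781, 829.3287963867188), 53.98491668701172) 0.1266300223530426
top FR [0.7322 0.0921 0.074 ]
top front-near [0.5115 0.0931 0.074 ]
top back-near [0.5105 0.2927 0.074 ]
top back far [0.7453 0.2867 0.074 ]
bar c [0.6286 0.1709 0.128 ]
console BL [0.5793 0.2868 0.104 ]
con FL [0.5779 0.1947 0.104 ]
con FR [0.6767 0.1918 0.104 ]
con BR [0.6773 0.2848 0.104 ]
front panel far [ 0.7257 -0.0548  0.064 ]
front panel near [ 0.5104 -0.0566  0.064 ]
pull far [ 0.6702 -0.077   0.044 ]
pull near [ 0.579  -0.0768  0.044 ]
```

Candidates in the top view:
- Small bronze discs at (388,226) and (397,273), which match the description.
- Blue look-alikes at (362,255) and (445,276), orange at (460,213), silver dish at (417,254), and the large bronze at (404,157).
- The brown pieces near (238,81) are not flat discs.

The close crops confirm exactly two small bronze medallions. First I turn the jaws to lie along world x.

>>> send_rows --targets '[{"twist":-0.18},{"twist":-0.18},{"twist":-0.18},{"twist":-0.18},{"twist":-0.18}]' --hand 80 --squeeze 40

```text
validation failed for argument at $.ta...
```

```bash
cat >> h.py <<'E'
def info(P=None):
    o,Rm=state(); print("t",round(o["time"],2),"pos",o["ee_pos"].round(4),"yaw",np.round(np.arctan2(Rm[1,0],Rm[0,0]),3),"z",Rm[:,2].round(3),"F",o["contact_force"].round(1),"w",round(float(o["gripper_width"]),4),"q",o["qpos"].round(2))
    if P is not None: print("rel",rel(P))
E
python3 -c "
from h import *
info([.457,-.217,.08])"
```

```text
t 0.1 pos [ 0.1505 -0.5027  0.2309] yaw 0.291 z [-0.     0.001 -1.   ] F [ 0.6 -0.1  0.8] w 0.0857 q [-1.44  0.26 -0.05  1.26  0.    1.42]
rel [ 375.5 -185.7  151.1]
```

All keys seem to be required.

>>> send_rows --targets '[{"dx":0,"dy":0,"dz":0,"twist":-0.18},{"dx":0,"dy":0,"dz":0,"twist":-0.18},{"dx":0,"dy":0,"dz":0,"twist":-0.18},{"dx":0,"dy":0,"dz":0,"twist":-0.18},{"dx":0,"dy":0,"dz":0,"twist":-0.18}]' --hand 80 --squeeze 40

```text
time: 0.72
ee_pos: [0.1504, -0.5018, 0.2294]
ee_rot: [-0.002, 0.82, 0.572, 0.001]
contact_force: [-1.0, -0.1, -0.1]
gripper_width: 0.068
```

```bash
python3 -c "
from h import *
info([.457,-.217,.08])"
```

```text
t 0.72 pos [ 0.1504 -0.5018  0.2294] yaw 1.218 z [-0.001  0.004 -1.   ] F [-1.  -0.1 -0.1] w 0.068 q [-1.44  0.26 -0.05  1.26 -0.    0.49]
rel [372.6 189.7 150.5]
```

>>> send_rows --targets '[{"dx":0,"dy":0,"dz":0,"twist":-0.167},{"dx":0,"dy":0,"dz":0,"twist":-0.167},{"dx":40,"dy":40,"dz":0,"twist":0},{"dx":40,"dy":42,"dz":0,"twist":0},{"dx":40,"dy":42,"dz":0,"twist":0}]'

```text
time: 1.35
ee_pos: [0.2757, -0.3812, 0.2281]
ee_rot: [-0.003, 0.71, 0.704, 0.002]
contact_force: [1.3, -0.7, 0.4]
gripper_width: 0.0681
```

>>> send_rows --targets '[{"dx":40,"dy":42,"dz":0,"twist":0},{"dx":40,"dy":42,"dz":0,"twist":0},{"dx":40,"dy":42,"dz":0,"twist":0},{"dx":20,"dy":20,"dz":20,"twist":0},{"dx":0,"dy":0,"dz":20,"twist":0}]'

```text
time: 1.98
ee_pos: [0.4293, -0.2343, 0.1883]
ee_rot: [-0.002, 0.709, 0.705, 0.002]
contact_force: [0.1, -0.8, -0.2]
gripper_width: 0.0683
```

```bash
python3 -c "
from h import *
info([.457,-.217,.08])
for n in ['scene','top']:
    im,d=optics.get_image(n); cv2.imwrite(f'pics/{n}1.png',im)
"
```

```text
t 1.98 pos [ 0.4293 -0.2343  0.1883] yaw 1.566 z [ 0.     0.007 -1.   ] F [ 0.1 -0.8 -0.2] w 0.0683 q [-0.67  0.22 -0.22  1.13  0.01  0.91]
rel [ 16.8  27.6 108.4]
```

View pics/top1.png

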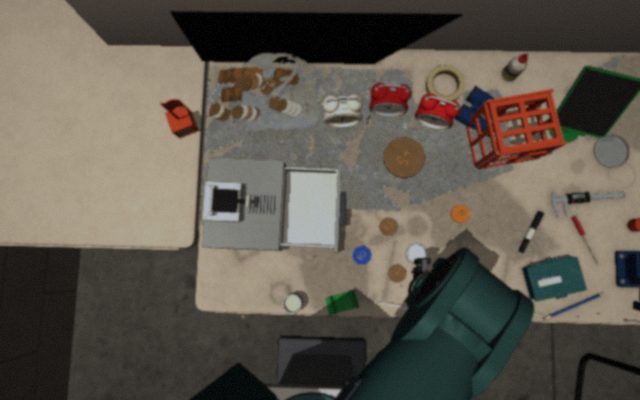

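View pics/scene1.png

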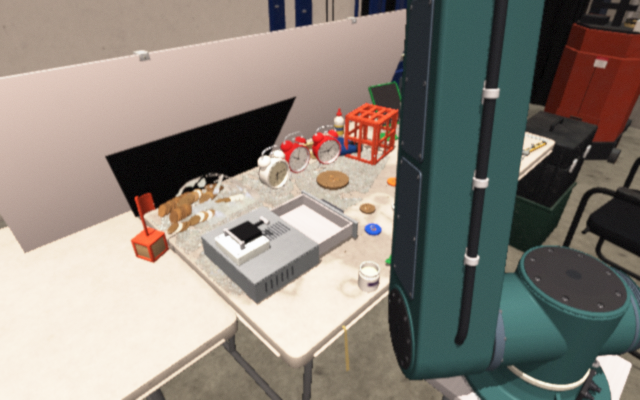

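Both bronze discs haven't moved, at (388,226) and (397,273) in the top view. The arm is now beside the second one.

>>> send_rows --targets '[{"dx":17,"dy":28,"dz":20,"twist":0},{"dx":0,"dy":0,"dz":45,"twist":0},{"dx":0,"dy":0,"dz":45,"twist":0},{"dx":0,"dy":0,"dz":30,"twist":0},{"dx":0,"dy":0,"dz":0,"twist":0}]'

```text
time: 2.7
ee_pos: [0.4568, -0.2194, 0.0473]
ee_rot: [-0.002, 0.711, 0.703, 0.002]
contact_force: [0.2, 0.3, 1.4]
gripper_width: 0.0687
```

```bash
python3 -c "
from h import *
info([.457,-.217,.0])
im,d=optics.get_image('top'); crop(im,340,210,500,330,5,'pics/t2.png')
"
```

```text
t 2.7 pos [ 0.4568 -0.2194  0.0473] yaw 1.561 z [ 0.     0.006 -1.   ] F [0.2 0.3 1.4] w 0.0687 q [-0.61  0.37 -0.44  0.77  0.01  0.97]
rel [ 2.1  0.2 47.3]
```

View pics/t2.png

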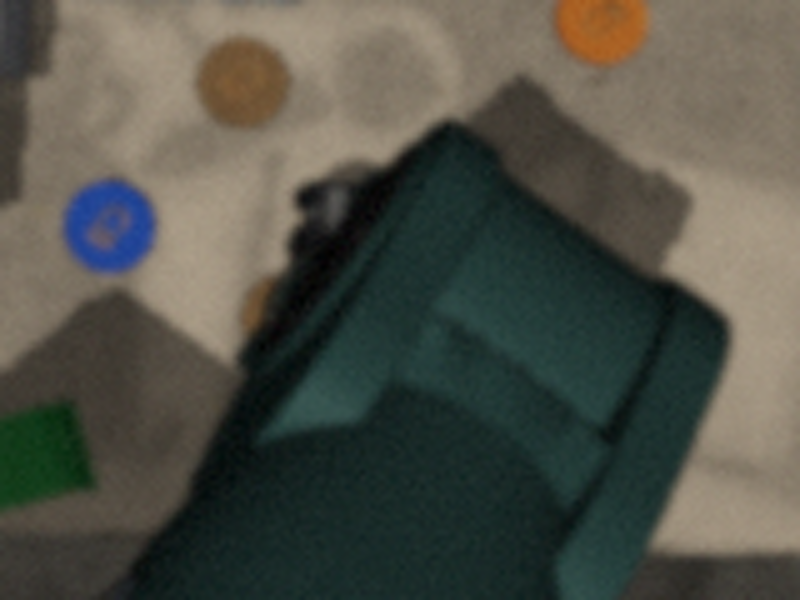

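>>> send_rows --targets '[{"dx":2,"dy":0,"dz":20,"twist":0},{"dx":0,"dy":0,"dz":15,"twist":0},{"dx":0,"dy":0,"dz":6,"twist":0},{"dx":0,"dy":0,"dz":4,"twist":0},{"dx":0,"dy":0,"dz":1,"twist":0}]' --hand 75

```text
time: 3.38
ee_pos: [0.4607, -0.2208, 0.0066]
ee_rot: [0.003, 0.711, 0.703, 0.003]
contact_force: [0.6, 0.3, -0.2]
gripper_width: 0.0641
```

```bash
python3 -c "
from h import *
info([.457,-.217,.0])
im,d=optics.get_image('scene'); crop(im,330,160,470,270,5,'pics/s2.png')
"
```

```text
t 3.38 pos [ 0.4607 -0.2208  0.0066] yaw 1.559 z [ 0.008  0.    -1.   ] F [ 0.6  0.3 -0.2] w 0.0641 q [-0.61  0.41 -0.49  0.66  0.01  0.97]
rel [ 3.7 -3.7  6.6]
```

>>> send_rows --targets '[{"dx":3,"dy":-3,"dz":2,"twist":0},{"dx":0,"dy":0,"dz":2,"twist":0},{"dx":0,"dy":0,"dz":2,"twist":0},{"dx":0,"dy":0,"dz":1,"twist":0},{"dx":0,"dy":0,"dz":0,"twist":0}]'

```text
time: 4.05
ee_pos: [0.4577, -0.2176, -0.0004]
ee_rot: [0.003, 0.711, 0.703, 0.003]
contact_force: [-0.4, -0.1, -0.3]
gripper_width: 0.0638
```

```bash
python3 -c "
from h import *
info([.457,-.217,.0])
"
```

```text
t 4.05 pos [ 4.577e-01 -2.176e-01 -4.000e-04] yaw 1.559 z [ 0.009  0.    -1.   ] F [-0.4 -0.1 -0.3] w 0.0638 q [-0.61  0.42 -0.51  0.63  0.01  0.97]
rel [ 0.6 -0.7 -0.4]
```

No contact at z=0, which fits the fingers standing further back when open. Next I close on the disc.

>>> send_rows --targets '[{"dx":0,"dy":0,"dz":0,"twist":0},{"dx":0,"dy":0,"dz":0,"twist":0},{"dx":0,"dy":0,"dz":0,"twist":0},{"dx":0,"dy":0,"dz":0,"twist":0},{"dx":0,"dy":0,"dz":0,"twist":0}]' --hand 45 --squeeze 40

```text
time: 4.68
ee_pos: [0.4578, -0.2176, 0.0]
ee_rot: [0.003, 0.711, 0.703, 0.003]
contact_force: [-0.0, -0.3, 1.3]
gripper_width: 0.0458
```

```bash
python3 -c "
from h import *
info([.457,-.217,.0])
"
```

```text
t 4.67 pos [ 0.4578 -0.2176  0.    ] yaw 1.559 z [ 0.009 -0.    -1.   ] F [-0.  -0.3  1.3] w 0.0458 q [-0.61  0.42 -0.51  0.63  0.01  0.97]
rel [ 0.6 -0.8  0. ]
```

>>> send_rows --targets '[{"dx":0,"dy":0,"dz":0,"twist":0},{"dx":0,"dy":0,"dz":0,"twist":0},{"dx":0,"dy":0,"dz":-5,"twist":0},{"dx":0,"dy":0,"dz":-10,"twist":0},{"dx":0,"dy":0,"dz":-15,"twist":0}]' --hand 40 --squeeze 50

```text
time: 5.3
ee_pos: [0.457, -0.2172, 0.0309]
ee_rot: [0.002, 0.711, 0.703, 0.003]
contact_force: [-0.0, 1.2, -1.4]
gripper_width: 0.0455
```

>>> send_rows --targets '[{"dx":0,"dy":0,"dz":-40,"twist":0},{"dx":0,"dy":0,"dz":-40,"twist":0},{"dx":0,"dy":0,"dz":-30,"twist":0},{"dx":0,"dy":0,"dz":0,"twist":0},{"dx":0,"dy":0,"dz":0,"twist":0}]'

```text
time: 5.92
ee_pos: [0.4559, -0.2172, 0.1471]
ee_rot: [0.003, 0.711, 0.703, 0.003]
contact_force: [0.4, -0.1, -2.0]
gripper_width: 0.0457
```

```bash
python3 -c "
from h import *
info([.59,.045,.12])
im,d=optics.get_image('scene'); cv2.imwrite('pics/s3.png',im)
im,d=optics.get_image('top'); crop(im,300,180,460,300,5,'pics/t3.png')
"
```

```text
t 5.92 pos [ 0.4559 -0.2172  0.1471] yaw 1.559 z [ 0.009 -0.    -1.   ] F [ 0.4 -0.1 -2. ] w 0.0457 q [-0.61  0.27 -0.28  1.02  0.01  0.97]
rel [263.7 130.9  28.3]
```

View pics/s3.png

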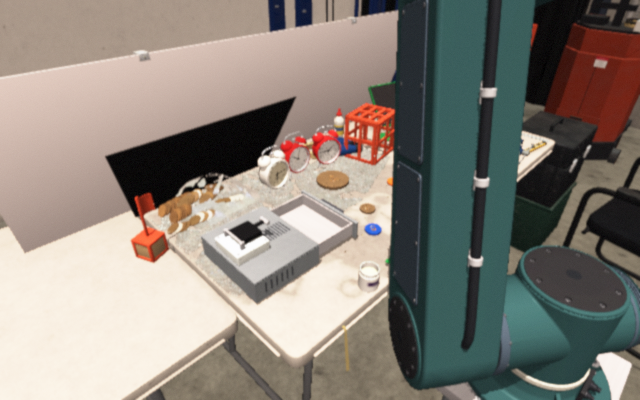

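View pics/t3.png

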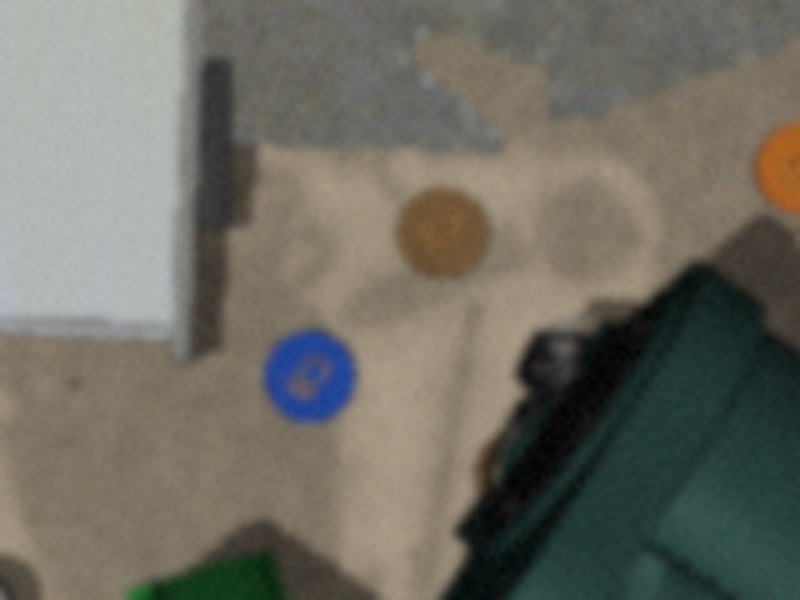

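>>> send_rows --targets '[{"dx":30,"dy":15,"dz":0,"twist":0},{"dx":45,"dy":22,"dz":0,"twist":0},{"dx":45,"dy":22,"dz":0,"twist":0},{"dx":45,"dy":22,"dz":0,"twist":0},{"dx":40,"dy":20,"dz":0,"twist":0}]'

```text
time: 6.65
ee_pos: [0.5597, -0.0094, 0.1427]
ee_rot: [-0.0, 0.713, 0.701, 0.001]
contact_force: [0.9, -0.7, -1.6]
gripper_width: 0.0454
```

```bash
python3 -c "
from h import *
info([.59,.045,.12])
"
```

```text
t 6.65 pos [ 0.5597 -0.0094  0.1427] yaw 1.554 z [ 0.002  0.002 -1.   ] F [ 0.9 -0.7 -1.6] w 0.0454 q [-0.16  0.36 -0.15  1.06  0.    1.42]
rel [54.9 29.4 22.9]
```

>>> send_rows --targets '[{"dx":30,"dy":16,"dz":0,"twist":0},{"dx":22,"dy":12,"dz":0,"twist":0},{"dx":0,"dy":0,"dz":10,"twist":0},{"dx":0,"dy":0,"dz":30,"twist":0},{"dx":0,"dy":0,"dz":10,"twist":0}]'

```text
time: 7.28
ee_pos: [0.5875, 0.0464, 0.0862]
ee_rot: [-0.003, 0.712, 0.702, -0.001]
contact_force: [-0.5, -0.4, -0.8]
gripper_width: 0.0455
```

```bash
python3 -c "
from h import *
info([.59,.045,.021])
im,d=optics.get_image('scene'); cv2.imwrite('pics/s4.png',im)
"
```

```text
t 7.28 pos [0.5875 0.0464 0.0862] yaw 1.558 z [-0.005  0.002 -1.   ] F [-0.5 -0.4 -0.8] w 0.0455 q [-0.06  0.45 -0.16  0.96  0.    1.52]
rel [-1.5  2.9 65.2]
```

View pics/s4.png

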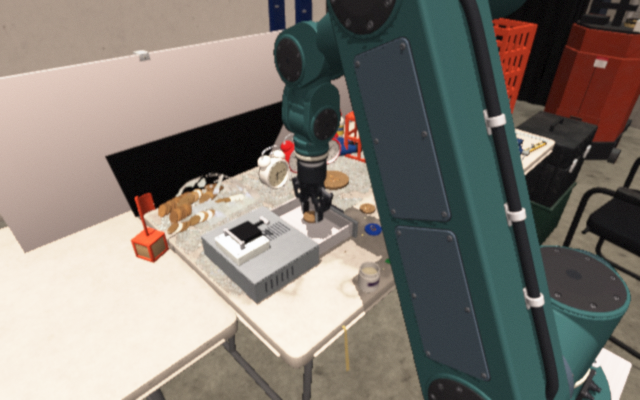

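The bronze disc is visible between the fingers at (310,215), above the drawer. Lowering it now.

>>> send_rows --targets '[{"dx":-1,"dy":2,"dz":20,"twist":0},{"dx":0,"dy":0,"dz":20,"twist":0},{"dx":0,"dy":0,"dz":12,"twist":0},{"dx":0,"dy":0,"dz":4,"twist":0},{"dx":0,"dy":0,"dz":3,"twist":0}]'

```text
time: 7.95
ee_pos: [0.5899, 0.0433, 0.0275]
ee_rot: [-0.002, 0.713, 0.702, -0.001]
contact_force: [0.2, 0.2, -0.8]
gripper_width: 0.0453
```

```bash
python3 -c "
from h import *
info([.59,.045,.021])
"
```

```text
t 7.95 pos [0.5899 0.0433 0.0275] yaw 1.555 z [-0.003  0.002 -1.   ] F [ 0.2  0.2 -0.8] w 0.0453 q [-0.07  0.51 -0.24  0.82  0.    1.52]
rel [1.7 0.1 6.5]
```

>>> send_rows --targets '[{"dx":0,"dy":0,"dz":2,"twist":0},{"dx":0,"dy":0,"dz":2,"twist":0},{"dx":0,"dy":0,"dz":1,"twist":0},{"dx":0,"dy":0,"dz":1,"twist":0},{"dx":0,"dy":0,"dz":0,"twist":0}]'

```text
time: 8.57
ee_pos: [0.5905, 0.0433, 0.0222]
ee_rot: [-0.001, 0.713, 0.702, 0.0]
contact_force: [-0.4, 0.7, -1.8]
gripper_width: 0.0453
```

>>> send_rows --targets '[{"dx":0,"dy":0,"dz":1,"twist":0},{"dx":0,"dy":0,"dz":1,"twist":0},{"dx":0,"dy":0,"dz":0,"twist":0},{"dx":0,"dy":0,"dz":0,"twist":0},{"dx":0,"dy":0,"dz":0,"twist":0}]'

```text
time: 9.2
ee_pos: [0.5907, 0.0433, 0.0203]
ee_rot: [-0.001, 0.713, 0.702, 0.0]
contact_force: [-1.2, -0.5, 2.9]
gripper_width: 0.0454
```

>>> send_rows --targets '[{"dx":0,"dy":0,"dz":0,"twist":0},{"dx":0,"dy":0,"dz":0,"twist":0},{"dx":0,"dy":0,"dz":-10,"twist":0},{"dx":0,"dy":0,"dz":-25,"twist":0},{"dx":0,"dy":0,"dz":-40,"twist":0}]' --hand 75

```text
time: 9.82
ee_pos: [0.5894, 0.0432, 0.0962]
ee_rot: [-0.003, 0.713, 0.702, -0.001]
contact_force: [0.0, 0.8, -0.2]
gripper_width: 0.0642
```

>>> send_rows --targets '[{"dx":0,"dy":0,"dz":-40,"twist":0},{"dx":-45,"dy":0,"dz":0,"twist":0},{"dx":-55,"dy":0,"dz":0,"twist":0},{"dx":-55,"dy":0,"dz":0,"twist":0},{"dx":-20,"dy":0,"dz":0,"twist":0}]'

```text
time: 10.45
ee_pos: [0.5891, -0.1354, 0.1449]
ee_rot: [0.001, 0.711, 0.703, 0.002]
contact_force: [0.8, 0.2, 0.3]
gripper_width: 0.0643
```

```bash
cat > look.py <<'E'
from h import *
import sys
k=sys.argv[1]; info()
im,d=optics.get_image('top'); cv2.imwrite(f'pics/top{k}.png',im); np.save(f'pics/top{k}.npy',d)
hsv=cv2.cvtColor(im,cv2.COLOR_BGR2HSV)
P=pts("top",d)
m=((hsv[...,0]>6)&(hsv[...,0]<20)&(hsv[...,1]>95)&(hsv[...,2]>50)).astype(np.uint8)
m[:130]=0
n,l,s,c=cv2.connectedComponentsWithStats(m)
for i in range(1,n):
    if s[i,4]>40:
        u,v=c[i]; q=np.median(P[l==i],0); print(s[i],c[i].round(1),onz("top",u,v,q[2]).round(4),q.round(4))
im,d=optics.get_image('scene'); cv2.imwrite(f'pics/scene{k}.png',im)
E
python3 look.py 5
```

```text
t 10.45 pos [ 0.5891 -0.1354  0.1449] yaw 1.559 z [ 0.004  0.    -1.   ] F [0.8 0.2 0.3] w 0.0643 q [-0.36  0.43 -0.03  1.11  0.    1.22]
[171 130  25   7  66] [182.5 132.6] [0.8304 0.3849 0.018 ] [0.8276 0.3838 0.018 ]
[559 130   8  17  42] [562.  138.5] [ 0.791  -0.5893  0.172 ] [ 0.7914 -0.589   0.172 ]
[385 137  40  30 744] [406.4 150.6] [ 0.7912 -0.2401  0.0203] [ 0.7912 -0.2413  0.0203]
[450 204  20  20 308] [459.8 213.3] [ 0.6221 -0.3876  0.0095] [ 0.6227 -0.3878  0.0095]
[294 213  16  15 184] [301.5 220.3] [0.591  0.042  0.0297] [0.5913 0.0419 0.0297]
```

View pics/top5.png

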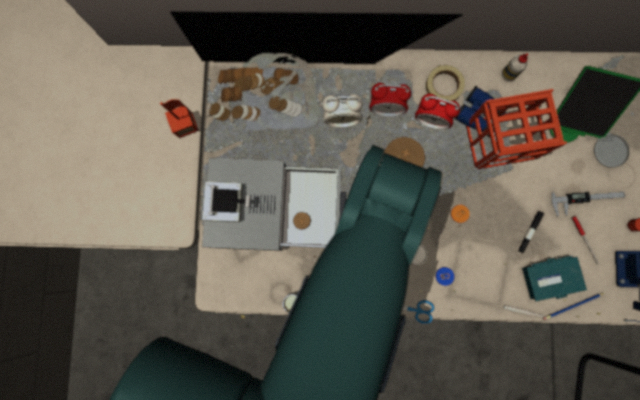

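View pics/scene5.png

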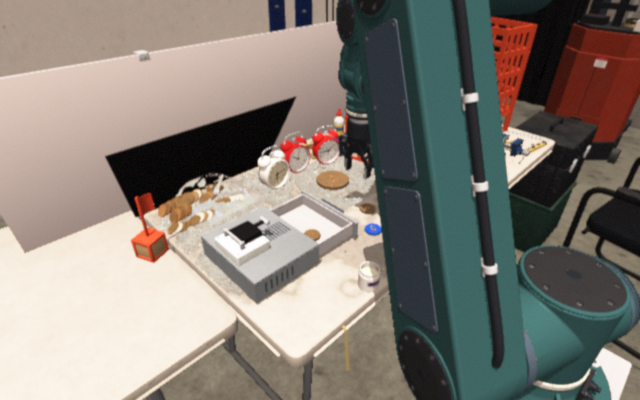

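The first disc lies flat on the drawer floor (top view 301,220). The second shows at scene (368,209), and I check from that view that it hasn't moved.

```bash
python3 -c "
from h import *
for k in ['0','5']:
    im=cv2.imread(f'pics/scene{k}.png'); h=cv2.cvtColor(im,cv2.COLOR_BGR2HSV)
    m=((h[...,0]>6)&(h[...,0]<22)&(h[...,1]>90)&(h[...,2]<180)).astype(np.uint8); m[:,:355]=0;m[:,385:]=0;m[:200]=0;m[218:]=0
    v,u=np.nonzero(m); print(k,len(u),u.min(),u.max(),v.min(),v.max(),u.mean(),v.mean(),onz('scene',u.mean(),v.mean(),.0075))
info([.582,-.193,.1])
"
```

```text
0 73 360 374 204 213 367.3013698630137 209.27397260273972 [ 0.57549252 -0.18825913  0.0075    ]
5 115 360 374 204 212 367.0 208.0 [ 0.58065899 -0.1930378   0.0075    ]
t 10.55 pos [ 0.5892 -0.1346  0.1447] yaw 1.559 z [ 0.004  0.001 -1.   ] F [ 0.   0.6 -0.4] w 0.0642 q [-0.36  0.43 -0.03  1.11  0.    1.22]
rel [-58.5  -6.7  44.6]
```

It hasn't moved. On to disc A at (0.582, -0.193).

>>> send_rows --targets '[{"dx":-40,"dy":-5,"dz":0,"twist":0},{"dx":-20,"dy":-2,"dz":10,"twist":0},{"dx":0,"dy":0,"dz":40,"twist":0},{"dx":0,"dy":0,"dz":40,"twist":0},{"dx":0,"dy":0,"dz":15,"twist":0}]'

```text
time: 11.18
ee_pos: [0.5831, -0.1904, 0.0374]
ee_rot: [0.002, 0.71, 0.704, 0.003]
contact_force: [-0.4, -0.2, -0.3]
gripper_width: 0.0637
```

```bash
python3 -c "
from h import *
info([.582,-.193,.0])
"
```

```text
t 11.18 pos [ 0.5831 -0.1904  0.0374] yaw 1.563 z [ 0.006  0.002 -1.   ] F [-0.4 -0.2 -0.3] w 0.0637 q [-0.45  0.52 -0.18  0.86  0.    1.13]
rel [-2.7 -1.3 37.4]
```

>>> send_rows --targets '[{"dx":-2,"dy":-1,"dz":15,"twist":0},{"dx":0,"dy":0,"dz":12,"twist":0},{"dx":0,"dy":0,"dz":5,"twist":0},{"dx":0,"dy":0,"dz":3,"twist":0},{"dx":0,"dy":0,"dz":2,"twist":0}]'

```text
time: 11.8
ee_pos: [0.5822, -0.1881, -0.0024]
ee_rot: [0.0, 0.709, 0.706, 0.003]
contact_force: [-0.6, -1.8, -0.0]
gripper_width: 0.0636
```

```bash
python3 -c "
from h import *
info([.582,-.193,.0])
im,d=optics.get_image('scene'); crop(im,300,130,440,240,5,'pics/s6.png')
"
```

```text
t 11.8 pos [ 0.5822 -0.1881 -0.0024] yaw 1.566 z [ 0.004  0.004 -1.   ] F [-0.6 -1.8 -0. ] w 0.0636 q [-0.45  0.56 -0.23  0.77  0.01  1.13]
rel [-4.8 -0.1 -2.4]
```

View pics/s6.png

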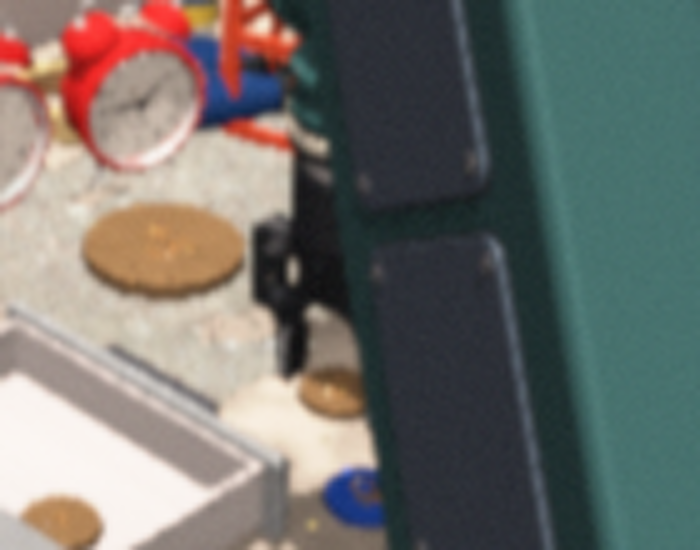

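>>> send_rows --targets '[{"dx":-4,"dy":0,"dz":-2,"twist":0},{"dx":-1,"dy":0,"dz":0,"twist":0},{"dx":0,"dy":0,"dz":0,"twist":0},{"dx":0,"dy":0,"dz":0,"twist":0},{"dx":0,"dy":0,"dz":0,"twist":0}]'

```text
time: 12.48
ee_pos: [0.5825, -0.194, 0.0004]
ee_rot: [0.001, 0.709, 0.705, 0.003]
contact_force: [-0.0, 0.2, -0.3]
gripper_width: 0.0634
```

>>> send_rows --targets '[{"dx":0,"dy":0,"dz":0,"twist":0},{"dx":0,"dy":0,"dz":0,"twist":0},{"dx":0,"dy":0,"dz":0,"twist":0},{"dx":0,"dy":0,"dz":0,"twist":0},{"dx":0,"dy":0,"dz":0,"twist":0}]' --hand 40

```text
time: 13.1
ee_pos: [0.5825, -0.1939, 0.001]
ee_rot: [0.001, 0.709, 0.705, 0.003]
contact_force: [-1.8, -0.2, 2.0]
gripper_width: 0.0474
```

Gripped at 47.4 mm. Lifting and carrying.

>>> send_rows --targets '[{"dx":0,"dy":0,"dz":0,"twist":0},{"dx":0,"dy":0,"dz":-10,"twist":0},{"dx":0,"dy":0,"dz":-30,"twist":0},{"dx":0,"dy":0,"dz":-45,"twist":0},{"dx":0,"dy":0,"dz":-40,"twist":0}]'

```text
time: 13.72
ee_pos: [0.5801, -0.1934, 0.1281]
ee_rot: [-0.002, 0.709, 0.705, 0.002]
contact_force: [0.9, -0.3, -1.7]
gripper_width: 0.0473
```

>>> send_rows --targets '[{"dx":40,"dy":18,"dz":-5,"twist":0},{"dx":45,"dy":20,"dz":0,"twist":0},{"dx":45,"dy":20,"dz":0,"twist":0},{"dx":40,"dy":18,"dz":0,"twist":0},{"dx":5,"dy":2,"dz":0,"twist":0}]'

```text
time: 14.35
ee_pos: [0.6628, -0.015, 0.1413]
ee_rot: [0.002, 0.71, 0.705, 0.004]
contact_force: [0.1, 1.1, -0.4]
gripper_width: 0.0467
```

```bash
python3 -c "
from h import *
info([.665,-.003,.021])
im,d=optics.get_image('scene'); crop(im,220,130,420,280,4,'pics/s7.png')
"
```

```text
t 14.35 pos [ 0.6628 -0.015   0.1413] yaw 1.564 z [ 0.009  0.003 -1.   ] F [ 0.1  1.1 -0.4] w 0.0467 q [-0.15  0.53  0.13  1.17  0.    1.43]
rel [ 11.7   1.1 120.4]
```

View pics/s7.png

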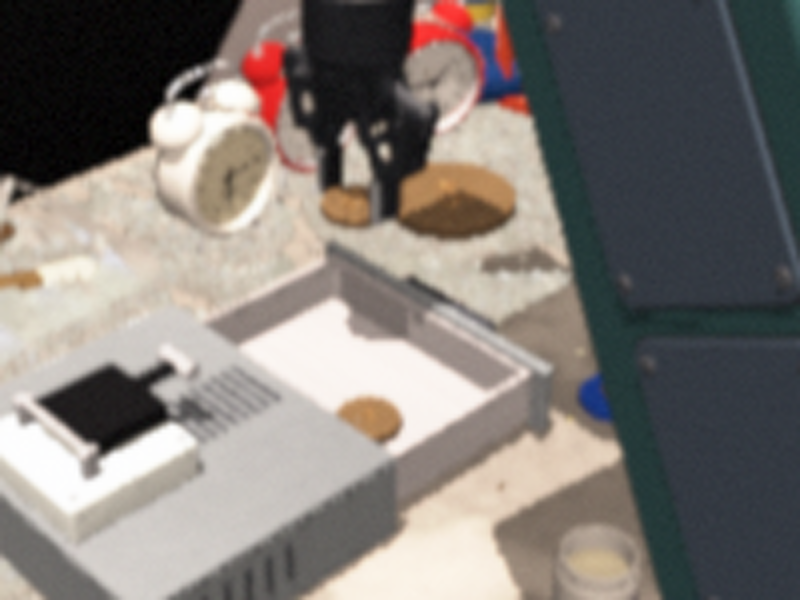

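The disc is still held, at crop (350,205). Width and force changed slightly, so I'll lower it with care and a firmer grip.

>>> send_rows --targets '[{"dx":11,"dy":1,"dz":10,"twist":0},{"dx":0,"dy":0,"dz":30,"twist":0},{"dx":0,"dy":0,"dz":30,"twist":0},{"dx":0,"dy":0,"dz":15,"twist":0},{"dx":0,"dy":0,"dz":0,"twist":0}]' --squeeze 60

```text
time: 15.02
ee_pos: [0.6628, -0.0064, 0.0535]
ee_rot: [0.002, 0.711, 0.703, 0.004]
contact_force: [-0.8, 0.5, -1.6]
gripper_width: 0.047
```

```bash
python3 -c "
from h import *
info([.665,-.003,.021])
im,d=optics.get_image('scene'); crop(im,220,130,420,280,4,'pics/s8.png')
"
```

```text
t 15.03 pos [ 0.6628 -0.0064  0.0535] yaw 1.559 z [ 0.008  0.003 -1.   ] F [-0.8  0.5 -1.6] w 0.047 q [-0.13  0.58 -0.01  0.96  0.    1.45]
rel [ 3.4  1.9 32.5]
```

View pics/s8.png

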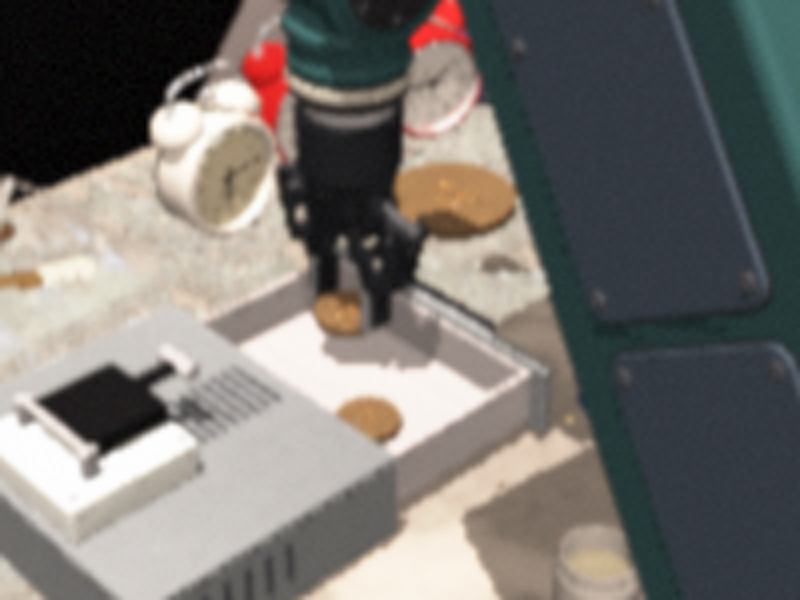

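The disc has tilted a little in the grip (crop 340,312). I'll lower gently until it touches the floor and levels, then release.

>>> send_rows --targets '[{"dx":3,"dy":1,"dz":8,"twist":0},{"dx":0,"dy":0,"dz":4,"twist":0},{"dx":0,"dy":0,"dz":3,"twist":0},{"dx":0,"dy":0,"dz":2,"twist":0},{"dx":0,"dy":0,"dz":0,"twist":0}]'

```text
time: 15.7
ee_pos: [0.6659, -0.0035, 0.0385]
ee_rot: [0.004, 0.711, 0.703, 0.005]
contact_force: [0.2, -1.3, -1.1]
gripper_width: 0.0466
```

>>> send_rows --targets '[{"dx":0,"dy":0,"dz":2,"twist":0},{"dx":0,"dy":0,"dz":2,"twist":0},{"dx":0,"dy":0,"dz":1,"twist":0},{"dx":0,"dy":0,"dz":1,"twist":0},{"dx":0,"dy":0,"dz":0,"twist":0}]'

```text
time: 16.32
ee_pos: [0.666, -0.0035, 0.0323]
ee_rot: [0.004, 0.711, 0.703, 0.005]
contact_force: [-0.1, -0.1, -1.9]
gripper_width: 0.0464
```

```bash
python3 -c "
from h import *
info([.665,-.003,.021])
im,d=optics.get_image('scene'); crop(im,220,130,420,280,4,'pics/s9.png')
"
```

```text
t 16.32 pos [ 0.666  -0.0035  0.0323] yaw 1.559 z [ 0.013  0.002 -1.   ] F [-0.1 -0.1 -1.9] w 0.0464 q [-0.13  0.6  -0.04  0.91  0.    1.45]
rel [ 0.5 -1.2 11.3]
```

View pics/s9.png

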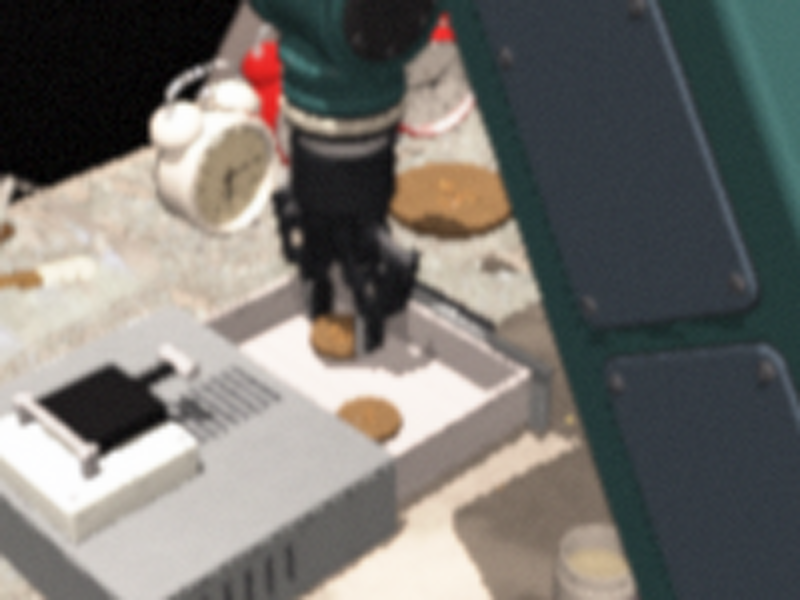

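>>> send_rows --targets '[{"dx":0,"dy":0,"dz":2,"twist":0},{"dx":0,"dy":0,"dz":2,"twist":0},{"dx":0,"dy":0,"dz":1,"twist":0},{"dx":0,"dy":0,"dz":1,"twist":0},{"dx":0,"dy":0,"dz":0,"twist":0}]'

```text
time: 17.0
ee_pos: [0.6662, -0.0035, 0.0259]
ee_rot: [0.004, 0.711, 0.703, 0.005]
contact_force: [0.7, 0.3, -1.2]
gripper_width: 0.0465
```

>>> send_rows --targets '[{"dx":0,"dy":0,"dz":1,"twist":0},{"dx":0,"dy":0,"dz":1,"twist":0},{"dx":0,"dy":0,"dz":1,"twist":0},{"dx":0,"dy":0,"dz":0,"twist":0},{"dx":0,"dy":0,"dz":0,"twist":0}]'

```text
time: 17.62
ee_pos: [0.6662, -0.0035, 0.0228]
ee_rot: [0.004, 0.711, 0.703, 0.005]
contact_force: [0.5, 0.9, -1.0]
gripper_width: 0.0469
```

>>> send_rows --targets '[{"dx":0,"dy":0,"dz":1,"twist":0},{"dx":0,"dy":0,"dz":1,"twist":0},{"dx":0,"dy":0,"dz":0,"twist":0},{"dx":0,"dy":0,"dz":0,"twist":0},{"dx":0,"dy":0,"dz":0,"twist":0}]'

```text
time: 18.25
ee_pos: [0.6663, -0.0035, 0.0213]
ee_rot: [0.004, 0.711, 0.703, 0.006]
contact_force: [0.0, 0.2, 0.4]
gripper_width: 0.0465
```

Releasing (opening only part way) and retreating.

>>> send_rows --targets '[{"dx":0,"dy":0,"dz":0,"twist":0},{"dx":0,"dy":0,"dz":0,"twist":0},{"dx":0,"dy":0,"dz":-5,"twist":0},{"dx":0,"dy":0,"dz":-20,"twist":0},{"dx":0,"dy":0,"dz":-40,"twist":0}]' --hand 72

```text
time: 18.88
ee_pos: [0.664, -0.0035, 0.0856]
ee_rot: [0.002, 0.711, 0.703, 0.004]
contact_force: [0.3, 0.1, 0.8]
gripper_width: 0.0614
```

>>> send_rows --targets '[{"dx":0,"dy":0,"dz":-45,"twist":0},{"dx":-45,"dy":-15,"dz":0,"twist":0},{"dx":-55,"dy":-15,"dz":0,"twist":0},{"dx":-40,"dy":-10,"dz":0,"twist":0},{"dx":0,"dy":0,"dz":0,"twist":0}]' --hand 0

```text
time: 19.5
ee_pos: [0.6229, -0.1469, 0.137]
ee_rot: [0.006, 0.711, 0.703, 0.006]
contact_force: [0.3, 1.0, -0.5]
gripper_width: 0.0001
```

```bash
python3 look.py 10; python3 -c "
from h import *
im=cv2.imread('pics/top10.png'); crop(im,190,140,390,260,4,'pics/t10.png')"
```

```text
t 19.5 pos [ 0.6229 -0.1469  0.137 ] yaw 1.56 z [ 0.017  0.001 -1.   ] F [ 0.3  1.  -0.5] w 0.0001 q [-0.36  0.49  0.05  1.11  0.01  1.22]
[171 130  27   7  74] [183.1 132.5] [0.8306 0.383  0.0182] [0.8272 0.3814 0.0182]
[509 133  18  14  51] [518.6 140.3] [ 0.8307 -0.553   0.0049] [ 0.8177 -0.5334  0.0049]
[401 138  19   8  52] [410.3 140.6] [ 0.8199 -0.2508  0.0197] [ 0.8212 -0.2513  0.0197]
[312 186  16  16 197] [319.3 193.1] [ 0.6661 -0.0038  0.03  ] [ 0.6661 -0.0034  0.03  ]
[450 204  20  20 309] [459.8 213.4] [ 0.6221 -0.3875  0.0096] [ 0.6224 -0.3877  0.0096]
[294 213  16  15 187] [301.5 220.2] [0.5912 0.0421 0.0295] [0.5914 0.0428 0.0295]
```

View pics/t10.png

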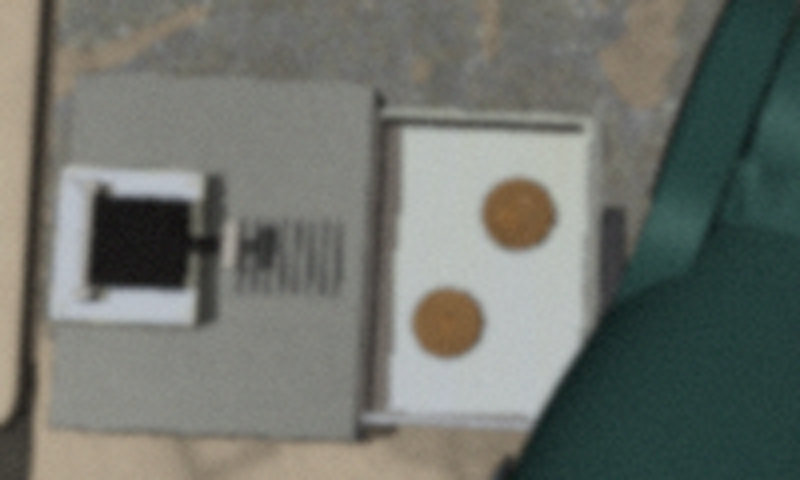

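View pics/scene10.png

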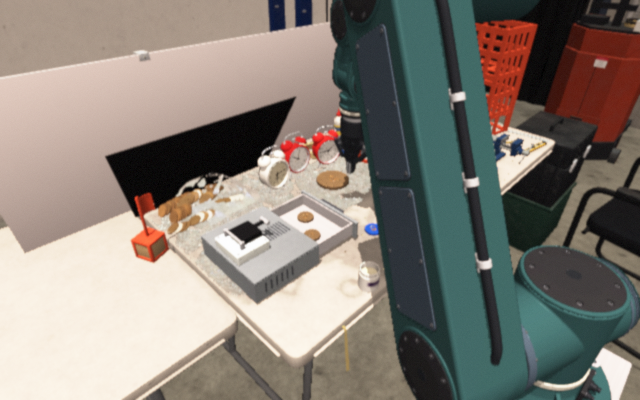

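Both medallions lie flat in the drawer, at crop (519,213) and (448,322), with tops at z≈0.030. I now drop in front of the pull and push.

>>> send_rows --targets '[{"dx":10,"dy":2,"dz":40,"twist":0},{"dx":0,"dy":0,"dz":40,"twist":0},{"dx":0,"dy":0,"dz":25,"twist":0},{"dx":0,"dy":0,"dz":8,"twist":0},{"dx":0,"dy":0,"dz":0,"twist":0}]'

```text
time: 20.23
ee_pos: [0.6301, -0.1287, 0.0226]
ee_rot: [0.007, 0.708, 0.706, 0.007]
contact_force: [0.4, -0.8, 0.3]
gripper_width: -0.0002
```

```bash
python3 -c "
from h import *
info([.626,-.077,.022])
"
```

```text
t 20.23 pos [ 0.6301 -0.1287  0.0226] yaw 1.569 z [ 0.02   0.001 -1.   ] F [ 0.4 -0.8  0.3] w -0.0002 q [-0.33  0.57 -0.13  0.85  0.01  1.24]
rel [51.7 -4.2  0.6]
```

>>> send_rows --targets '[{"dx":20,"dy":-4,"dz":0,"twist":0},{"dx":10,"dy":0,"dz":0,"twist":0},{"dx":10,"dy":0,"dz":0,"twist":0},{"dx":12,"dy":0,"dz":0,"twist":0},{"dx":15,"dy":0,"dz":0,"twist":0}]'

```text
time: 20.85
ee_pos: [0.6277, -0.058, 0.0257]
ee_rot: [0.009, 0.708, 0.706, 0.008]
contact_force: [1.3, -2.2, -1.8]
gripper_width: 0.0002
```

```bash
python3 look.py 11
```

```text
t 20.85 pos [ 0.6277 -0.058   0.0257] yaw 1.569 z [ 0.024 -0.001 -1.   ] F [ 1.3 -2.2 -1.8] w 0.0002 q [-0.22  0.55 -0.17  0.83  0.    1.35]
[171 130  27   8  76] [183.3 132.6] [0.8297 0.3817 0.0204] [0.8278 0.382  0.0204]
[558 130   9  18  42] [561.9 138.7] [ 0.7902 -0.5889  0.1725] [ 0.7907 -0.5894  0.1725]
[ 384  137   41   41 1260] [403.8 157. ] [ 0.7731 -0.2329  0.0203] [ 0.7727 -0.2333  0.0203]
[450 204  20  20 306] [459.9 213.4] [ 0.622  -0.3879  0.0093] [ 0.6226 -0.3882  0.0093]
[284 213  12  14 114] [289.3 218.7] [0.5945 0.0752 0.0295] [0.5937 0.0759 0.0295]
```

View pics/scene11.png

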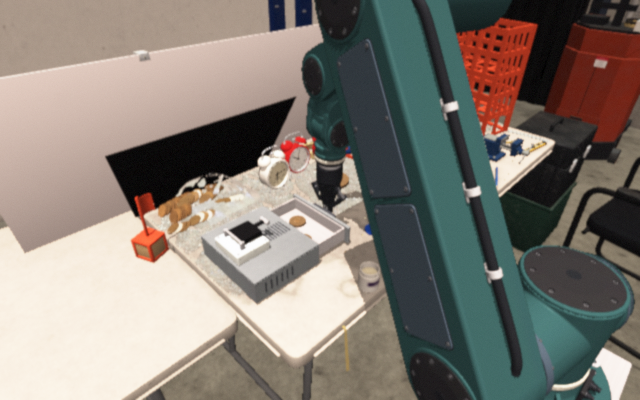

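The drawer is sliding, with about 2 N on the tool. Continuing.

>>> send_rows --targets '[{"dx":15,"dy":0,"dz":1,"twist":0},{"dx":15,"dy":0,"dz":1,"twist":0},{"dx":15,"dy":0,"dz":1,"twist":0},{"dx":15,"dy":0,"dz":1,"twist":0},{"dx":15,"dy":0,"dz":0,"twist":0}]'

```text
time: 21.58
ee_pos: [0.6281, 0.022, 0.0216]
ee_rot: [0.009, 0.708, 0.707, 0.009]
contact_force: [2.0, -2.2, -0.6]
gripper_width: 0.0004
```

>>> send_rows --targets '[{"dx":10,"dy":0,"dz":0,"twist":0},{"dx":10,"dy":0,"dz":0,"twist":0},{"dx":8,"dy":0,"dz":0,"twist":0},{"dx":5,"dy":0,"dz":0,"twist":0},{"dx":4,"dy":0,"dz":0,"twist":0}]'

```text
time: 22.2
ee_pos: [0.6282, 0.057, 0.0216]
ee_rot: [0.013, 0.708, 0.706, 0.004]
contact_force: [-2.8, -47.7, 3.5]
gripper_width: 0.0
```

```bash
python3 -c "
from h import *
info([.626,.06,.024])"
```

```text
t 22.2 pos [0.6282 0.057  0.0216] yaw 1.567 z [ 0.024 -0.012 -1.   ] F [ -2.8 -47.7   3.5] w 0.0 q [-0.03  0.55 -0.17  0.82 -0.01  1.54]
rel [ 3.  -2.2 -2.5]
```

>>> send_rows --targets '[{"dx":-15,"dy":0,"dz":0,"twist":0},{"dx":-40,"dy":0,"dz":0,"twist":0},{"dx":-20,"dy":0,"dz":-40,"twist":0},{"dx":0,"dy":0,"dz":-55,"twist":0},{"dx":0,"dy":0,"dz":-55,"twist":0}]'

```text
time: 22.82
ee_pos: [0.6211, -0.0191, 0.1719]
ee_rot: [0.009, 0.709, 0.705, 0.002]
contact_force: [1.1, -0.4, -0.2]
gripper_width: -0.0
```

```bash
python3 look.py 12; python3 -c "
from h import *
im=cv2.imread('pics/top12.png'); crop(im,190,140,390,260,4,'pics/t12.png')
im=cv2.imread('pics/scene12.png'); crop(im,180,150,380,300,4,'pics/s12.png')"
```

```text
t 22.82 pos [ 0.6211 -0.0191  0.1719] yaw 1.565 z [ 0.015 -0.01  -1.   ] F [ 1.1 -0.4 -0.2] w -0.0 q [-0.16  0.44  0.06  1.18 -0.01  1.42]
[171 130  27   8  74] [182.4 132.6] [0.83   0.3846 0.0194] [0.8268 0.3846 0.0194]
[547 130  20  24  55] [559.8 140.9] [ 0.7851 -0.5843  0.1713] [ 0.7849 -0.5887  0.1713]
[ 384  138   41   39 1250] [403.8 156.9] [ 0.7735 -0.233   0.0202] [ 0.773  -0.2333  0.0202]
[450 204  20  20 306] [459.9 213.4] [ 0.622  -0.3879  0.0094] [ 0.6224 -0.388   0.0094]
```

View pics/t12.png

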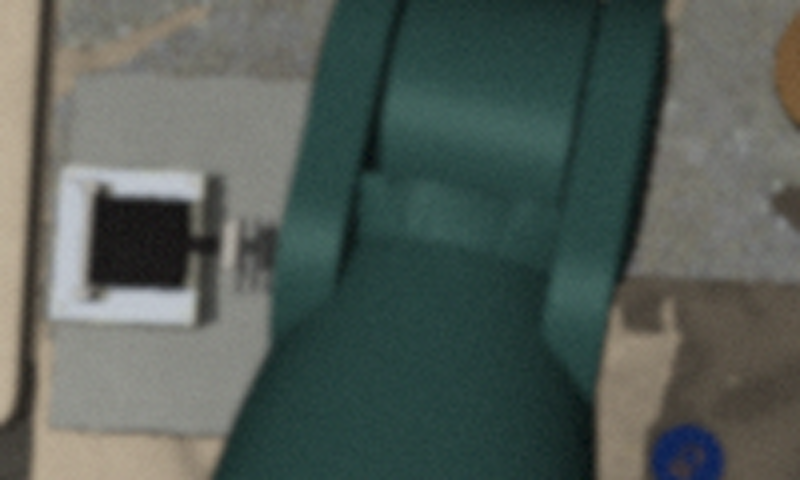

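View pics/s12.png

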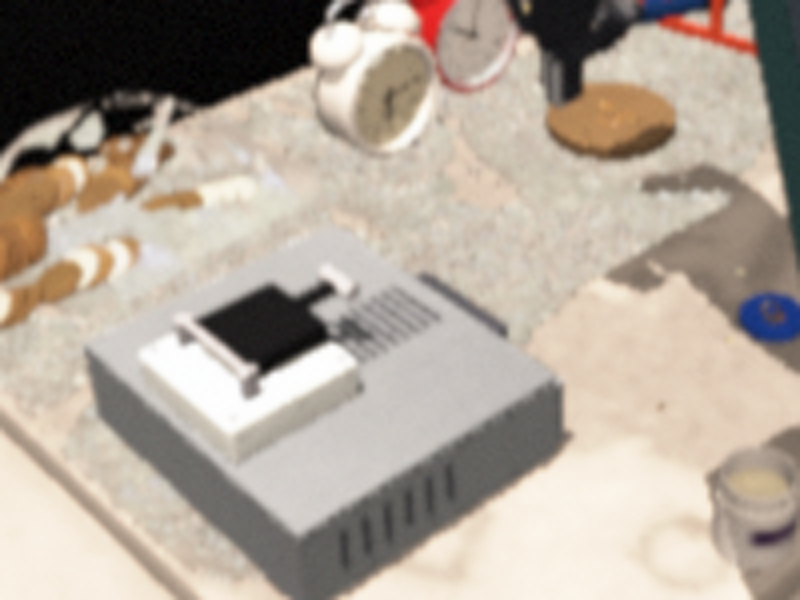

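The drawer is flush and the unit hasn't moved. Now I go to the guard bar at about (0.628, 0.171, 0.122).

>>> send_rows --targets '[{"dx":30,"dy":2,"dz":-20,"twist":0},{"dx":40,"dy":2,"dz":-10,"twist":0},{"dx":45,"dy":2,"dz":0,"twist":0},{"dx":45,"dy":2,"dz":0,"twist":0},{"dx":30,"dy":0,"dz":0,"twist":0}]' --hand 60 --squeeze 25

```text
time: 23.55
ee_pos: [0.6321, 0.1741, 0.2051]
ee_rot: [0.011, 0.711, 0.703, 0.005]
contact_force: [0.0, -0.3, 0.2]
gripper_width: 0.0516
```

```bash
python3 -c "
from h import *
info([.628,.171,.112])
im,d=optics.get_image('top'); print()
d0=np.load('pics/top0.npy'); P=pts('top',d0); m=np.zeros((400,640),bool); m[190:212,242:252]=1; m&=P[...,2]>.114; print('bar pts',P[m].mean(0),P[m].min(0),P[m].max(0),m.sum())
"
```

```text
t 23.55 pos [0.6321 0.1741 0.2051] yaw 1.56 z [ 0.023 -0.009 -1.   ] F [ 0.  -0.3  0.2] w 0.0516 q [ 0.15  0.49  0.23  1.3  -0.01  1.73]
rel [-2.3 -6.2 93. ]

bar pts [0.6230989  0.16618318 0.15635323] [ 0.48740853 -0.05583545  0.12051317] [0.64046379 0.18524772 1.24310751] 74
```

>>> send_rows --targets '[{"dx":-2,"dy":-4,"dz":30,"twist":0},{"dx":0,"dy":0,"dz":30,"twist":0},{"dx":0,"dy":0,"dz":0,"twist":0},{"dx":0,"dy":0,"dz":0,"twist":0},{"dx":0,"dy":0,"dz":0,"twist":0}]'

```text
time: 24.22
ee_pos: [0.629, 0.1753, 0.1445]
ee_rot: [0.01, 0.71, 0.705, 0.006]
contact_force: [0.0, -0.1, -0.4]
gripper_width: 0.0513
```

```bash
python3 -c "
from h import *
info([.628,.171,.112])
d0=np.load('pics/top0.npy'); P=pts('top',d0); m=np.zeros((400,640),bool); m[190:212,242:252]=1; m&=(P[...,2]>.118)&(P[...,2]<.135); q=P[m]; print('bar pts',np.median(q,0),np.percentile(q,[3,97],0),m.sum())
im,d=optics.get_image('scene'); crop(im,200,150,340,260,5,'pics/s13.png')
"
```

```text
t 24.23 pos [0.629  0.1753 0.1445] yaw 1.564 z [ 0.022 -0.006 -1.   ] F [ 0.  -0.1 -0.4] w 0.0513 q [ 0.15  0.5   0.09  1.14 -0.01  1.73]
rel [-4.1 -1.7 32.5]
bar pts [0.62734037 0.17145031 0.12654097] [[0.61281672 0.16494496 0.12087148]
 [0.64002988 0.18482724 0.12977625]] 72
```

View pics/s13.png

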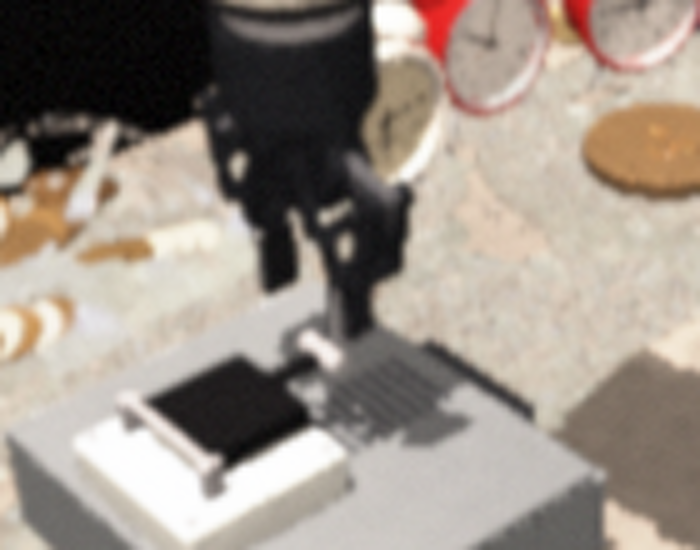

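The fingers straddle the bar (crop 320,348). Descending.

>>> send_rows --targets '[{"dx":-4,"dy":-2,"dz":8,"twist":0},{"dx":0,"dy":0,"dz":12,"twist":0},{"dx":0,"dy":0,"dz":10,"twist":0},{"dx":0,"dy":0,"dz":2,"twist":0},{"dx":0,"dy":0,"dz":0,"twist":0}]'

```text
time: 24.9
ee_pos: [0.6278, 0.1707, 0.1108]
ee_rot: [0.01, 0.71, 0.704, 0.006]
contact_force: [0.5, -0.2, 0.9]
gripper_width: 0.0514
```

```bash
python3 -c "
from h import *
info([.6275,.171,.112])
im,d=optics.get_image('scene'); crop(im,200,150,340,260,5,'pics/s14.png')
"
```

```text
t 24.9 pos [0.6278 0.1707 0.1108] yaw 1.563 z [ 0.023 -0.006 -1.   ] F [ 0.5 -0.2  0.9] w 0.0514 q [ 0.14  0.52  0.02  1.06 -0.01  1.72]
rel [ 0.3 -0.3 -1.2]
```

View pics/s14.png

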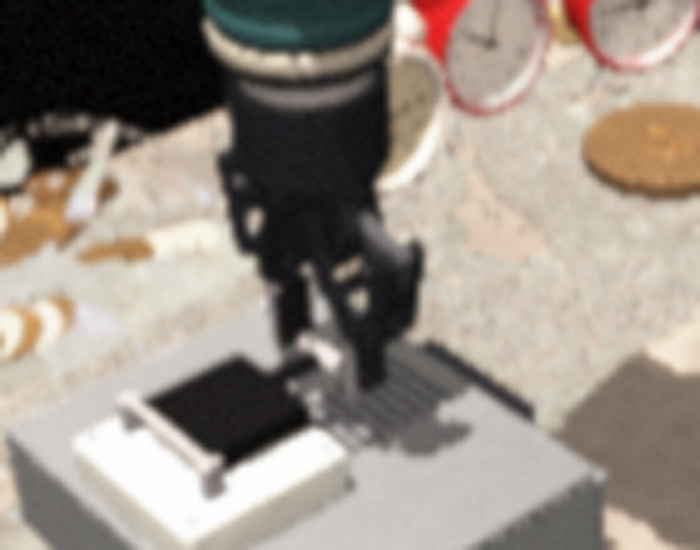

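>>> send_rows --targets '[{"dx":0,"dy":0,"dz":0,"twist":0},{"dx":0,"dy":0,"dz":0,"twist":0},{"dx":0,"dy":0,"dz":0,"twist":0},{"dx":0,"dy":0,"dz":0,"twist":0},{"dx":0,"dy":0,"dz":0,"twist":0}]' --hand 25 --squeeze 25

```text
time: 25.58
ee_pos: [0.6281, 0.1708, 0.1116]
ee_rot: [0.011, 0.71, 0.705, 0.006]
contact_force: [-0.0, -0.1, -1.6]
gripper_width: 0.0294
```

```bash
python3 -c "
from h import *
info()
for i in range(1,23):
    a,b=(i-1)*.09,i*.09
    print(round(b,2),'dx',round(92*(np.cos(a)-np.cos(b)),1),'dz',round(-92*(np.sin(b)-np.sin(a)),1))
"
```

```text
t 25.57 pos [0.6281 0.1708 0.1116] yaw 1.564 z [ 0.024 -0.006 -1.   ] F [-0.  -0.1 -1.6] w 0.0294 q [ 0.14  0.51  0.02  1.06 -0.01  1.72]
0.09 dx 0.4 dz -8.3
0.18 dx 1.1 dz -8.2
0.27 dx 1.8 dz -8.1
0.36 dx 2.6 dz -7.9
0.45 dx 3.3 dz -7.6
0.54 dx 3.9 dz -7.3
0.63 dx 4.6 dz -6.9
0.72 dx 5.2 dz -6.5
0.81 dx 5.7 dz -6.0
0.9 dx 6.2 dz -5.4
0.99 dx 6.7 dz -4.8
1.08 dx 7.1 dz -4.2
1.17 dx 7.5 dz -3.6
1.26 dx 7.8 dz -2.9
1.35 dx 8.0 dz -2.2
1.44 dx 8.1 dz -1.4
1.53 dx 8.2 dz -0.7
1.62 dx 8.3 dz 0.0
1.71 dx 8.2 dz 0.8
1.8 dx 8.1 dz 1.5
1.89 dx 8.0 dz 2.2
1.98 dx 7.7 dz 2.9
```

Pinched at 29.4 mm. Now I carry the bar round the arc in steps.

>>> send_rows --targets '[{"dx":0.4,"dy":0,"dz":-8.3,"twist":0},{"dx":1.1,"dy":0,"dz":-8.2,"twist":0},{"dx":1.8,"dy":0,"dz":-8.1,"twist":0},{"dx":2.6,"dy":0,"dz":-7.9,"twist":0},{"dx":3.3,"dy":0,"dz":-7.6,"twist":0}]'

```text
time: 26.2
ee_pos: [0.6281, 0.1814, 0.1546]
ee_rot: [0.011, 0.71, 0.705, 0.008]
contact_force: [4.3, 3.5, -3.9]
gripper_width: 0.029
```

```bash
cat > arc.py <<'E'
from h import *
info()
o,_=state(); p=o["ee_pos"]+[0,0,.0104]; h=np.array([.2628,.122]); v=p[1:]-h
print("angle",np.arctan2(v[1],-v[0]).round(3),"rad",np.hypot(*v).round(4))
a=np.arctan2(v[1],-v[0])
for k in range(1,6):
    b=a+.1*k; a0=a+.1*(k-1)
    t=np.array([h[0]-.092*np.cos(b),h[1]+.092*np.sin(b)]); f=(v+h) if k==1 else np.array([h[0]-.092*np.cos(a0),h[1]+.092*np.sin(a0)])
    print("dx",((t-f)[0]*1000).round(1),"dz",(-(t-f)[1]*1000).round(1))
E
python3 arc.py
```

```text
t 26.2 pos [0.6281 0.1814 0.1546] yaw 1.564 z [ 0.026 -0.005 -1.   ] F [ 4.3  3.5 -3.9] w 0.029 q [ 0.16  0.5   0.11  1.16 -0.01  1.74]
angle 0.486 rad 0.0921
dx 4.8 dz -7.9
dx 5.5 dz -7.4
dx 6.2 dz -6.8
dx 6.8 dz -6.2
dx 7.4 dz -5.5
```

>>> send_rows --targets '[{"dx":4.8,"dy":0,"dz":-7.9,"twist":0},{"dx":5.5,"dy":0,"dz":-7.4,"twist":0},{"dx":6.2,"dy":0,"dz":-6.8,"twist":0},{"dx":6.8,"dy":0,"dz":-6.2,"twist":0},{"dx":7.4,"dy":0,"dz":-5.5,"twist":0}]'

```text
time: 26.82
ee_pos: [0.6286, 0.2139, 0.191]
ee_rot: [0.012, 0.71, 0.704, 0.008]
contact_force: [7.5, 1.6, -5.3]
gripper_width: 0.0288
```

```bash
python3 arc.py; python3 -c "
from h import *
im,d=optics.get_image('scene'); crop(im,180,130,340,250,5,'pics/s15.png')
"
```

```text
t 26.82 pos [0.6286 0.2139 0.191 ] yaw 1.563 z [ 0.029 -0.005 -1.   ] F [ 7.5  1.6 -5.3] w 0.0288 q [ 0.21  0.5   0.22  1.26 -0.01  1.79]
angle 1.019 rad 0.0932
dx 8.7 dz -3.4
dx 8.5 dz -3.6
dx 8.8 dz -2.7
dx 9.0 dz -1.8
dx 9.1 dz -0.9
```

View pics/s15.png

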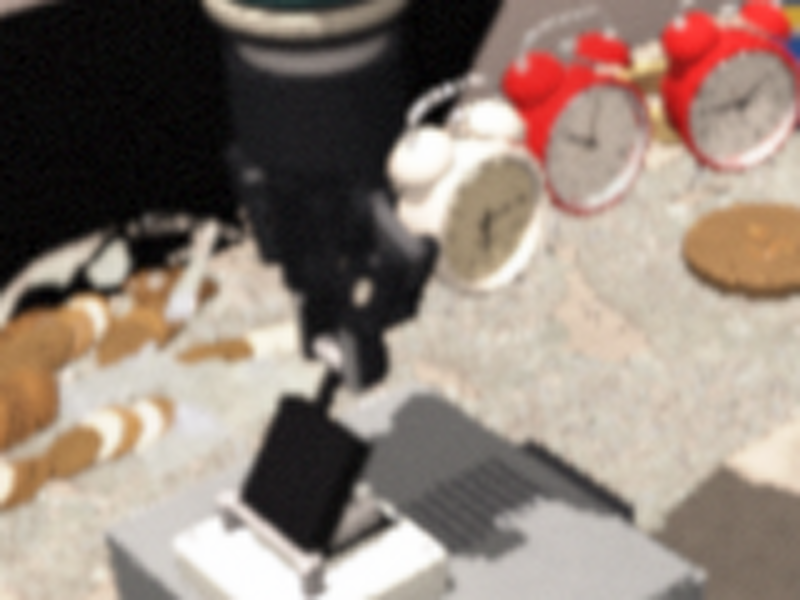

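The guard is rising as planned (crop 330,350), with a slight sideways load. I add a small dy.

>>> send_rows --targets '[{"dx":8.7,"dy":0.4,"dz":-3.6,"twist":0},{"dx":8.5,"dy":0.4,"dz":-3.6,"twist":0},{"dx":8.8,"dy":0.4,"dz":-2.7,"twist":0},{"dx":9.0,"dy":0.3,"dz":-1.8,"twist":0},{"dx":9.1,"dy":0.2,"dz":-0.9,"twist":0}]'

```text
time: 27.5
ee_pos: [0.6297, 0.2609, 0.2054]
ee_rot: [0.012, 0.71, 0.704, 0.008]
contact_force: [2.3, -1.2, -1.4]
gripper_width: 0.0293
```

```bash
python3 arc.py
```

```text
t 27.5 pos [0.6297 0.2609 0.2054] yaw 1.563 z [ 0.028 -0.007 -1.   ] F [ 2.3 -1.2 -1.4] w 0.0293 q [ 0.28  0.53  0.31  1.33 -0.01  1.86]
angle 1.55 rad 0.0938
dx 9.2 dz 2.1
dx 9.1 dz 1.2
dx 9.0 dz 2.1
dx 8.7 dz 3.0
dx 8.4 dz 3.8
```

>>> send_rows --targets '[{"dx":9.2,"dy":0.2,"dz":1.5,"twist":0},{"dx":9.1,"dy":0.2,"dz":1.2,"twist":0},{"dx":9.0,"dy":0.2,"dz":2.0,"twist":0},{"dx":6,"dy":0,"dz":2,"twist":0},{"dx":0,"dy":0,"dz":0,"twist":0}]'

```text
time: 28.12
ee_pos: [0.6305, 0.2978, 0.1995]
ee_rot: [0.012, 0.709, 0.705, 0.008]
contact_force: [1.0, -0.1, 2.9]
gripper_width: 0.0288
```

```bash
python3 arc.py|head -2; python3 -c "
from h import *
im,d=optics.get_image('scene'); crop(im,180,130,340,250,5,'pics/s16.png')
"
```

```text
t 28.12 pos [0.6305 0.2978 0.1995] yaw 1.564 z [ 0.029 -0.006 -1.   ] F [ 1.  -0.1  2.9] w 0.0288 q [ 0.33  0.56  0.35  1.33 -0.01  1.91]
angle 1.95 rad 0.0946
```

View pics/s16.png

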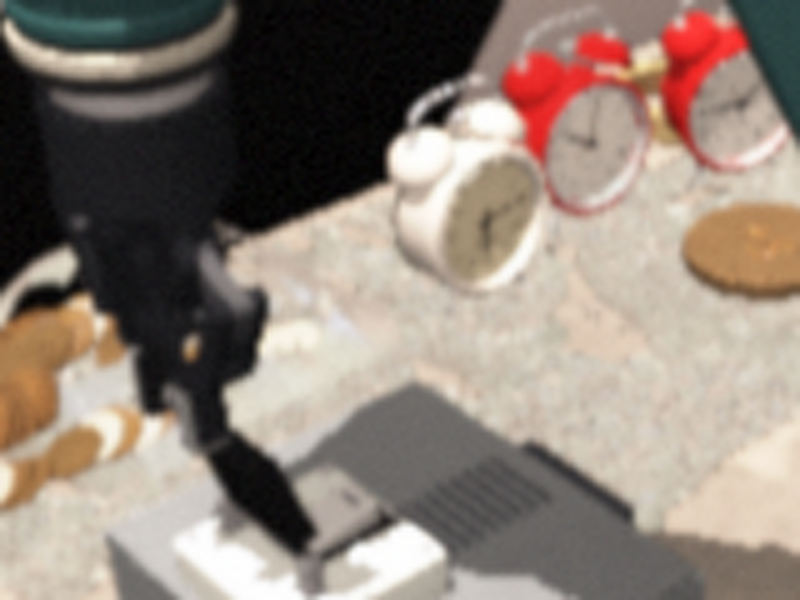

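The guard leans back at about 1.95 rad and the rocker is exposed (crop 345,500). Opening, then rising straight up.

>>> send_rows --targets '[{"dx":0,"dy":0,"dz":0,"twist":0},{"dx":0,"dy":0,"dz":0,"twist":0},{"dx":0,"dy":0,"dz":0,"twist":0},{"dx":0,"dy":0,"dz":-20,"twist":0},{"dx":0,"dy":0,"dz":-40,"twist":0}]' --hand 60

```text
time: 28.8
ee_pos: [0.6273, 0.2966, 0.2573]
ee_rot: [0.011, 0.71, 0.704, 0.005]
contact_force: [0.4, 0.4, 0.6]
gripper_width: 0.0512
```

>>> send_rows --targets '[{"dx":0,"dy":0,"dz":-25,"twist":0},{"dx":-40,"dy":0,"dz":0,"twist":0},{"dx":-40,"dy":-2,"dz":0,"twist":0},{"dx":0,"dy":0,"dz":0,"twist":0},{"dx":0,"dy":0,"dz":0,"twist":0}]' --hand 0

```text
time: 29.42
ee_pos: [0.6249, 0.2153, 0.2864]
ee_rot: [0.012, 0.71, 0.705, 0.008]
contact_force: [0.6, 0.4, -0.2]
gripper_width: 0.0001
```

```bash
python3 -c "
from h import *
info([.628,.2145,.135])
im,d=optics.get_image('scene'); crop(im,180,130,340,250,5,'pics/s17.png'); np.save('pics/s17.npy',d)
"
```

```text
t 29.43 pos [0.6249 0.2153 0.2864] yaw 1.564 z [ 0.027 -0.006 -1.   ] F [ 0.6  0.4 -0.2] w 0.0001 q [ 0.21  0.49  0.46  1.51 -0.01  1.79]
rel [ 1.000e-01 -9.000e-01  1.514e+02]
```

View pics/s17.png

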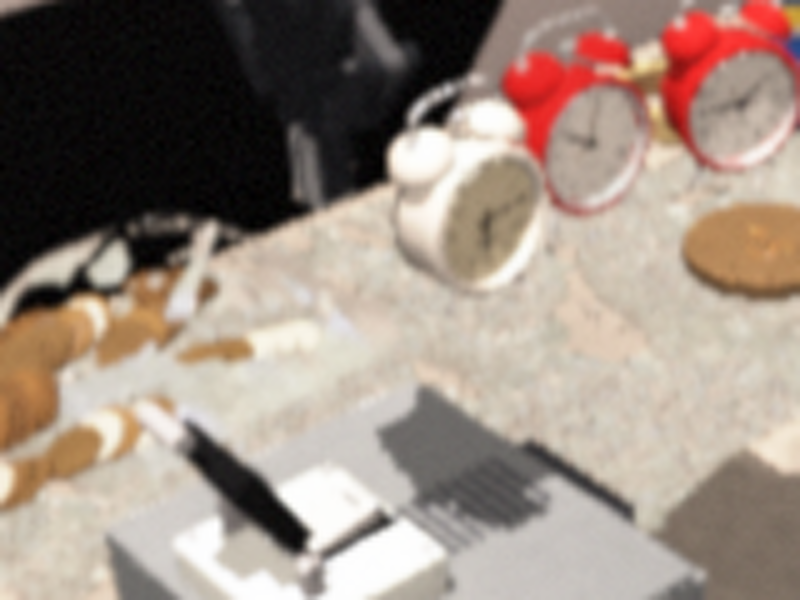

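The guard stands back by itself (bar at crop 160,420). The raised rocker shows around (335,500). I measure it from depth.

```bash
python3 -c "
from h import *
d=np.load('pics/s17.npy');P=pts('scene',d)
for y in np.arange(.192,.262,.006):
    m=(abs(P[...,1]-y)<.003)&(abs(P[...,0]-.629)<.010)&(P[...,2]>.095)&(P[...,2]<.125)
    print(round(y,3),m.sum(),np.median(P[m][:,2]).round(4) if m.sum() else None)
m=(abs(P[...,1]-.213)<.006)&(P[...,2]>.1075)&(P[...,2]<.125)&(abs(P[...,0]-.63)<.05); print(np.percentile(P[m][:,0],[3,50,97]))
"
```

```text
0.192 0 None
0.198 5 0.1065
0.204 3 0.108
0.21 8 0.1206
0.216 14 0.119
0.222 15 0.1176
0.228 16 0.117
0.234 15 0.1154
0.24 5 0.114
0.246 5 0.1102
0.252 0 None
0.258 13 0.106
[0.59968117 0.6197367  0.66288454]
```

>>> send_rows --targets '[{"dx":0,"dy":-1,"dz":45,"twist":0},{"dx":0,"dy":0,"dz":45,"twist":0},{"dx":0,"dy":0,"dz":45,"twist":0},{"dx":0,"dy":0,"dz":14,"twist":0},{"dx":0,"dy":0,"dz":0,"twist":0}]'

```text
time: 30.1
ee_pos: [0.6287, 0.2189, 0.1341]
ee_rot: [0.012, 0.708, 0.706, 0.009]
contact_force: [-0.2, 0.6, 1.3]
gripper_width: 0.0005
```

```bash
python3 -c "
from h import *
info([.628,.2145,.115])
im,d=optics.get_image('scene'); crop(im,180,130,340,250,5,'pics/s18.png')
"
```

```text
t 30.1 pos [0.6287 0.2189 0.1341] yaw 1.568 z [ 0.029 -0.005 -1.   ] F [-0.2  0.6  1.3] w 0.0005 q [ 0.22  0.52  0.11  1.12 -0.01  1.79]
rel [-4.3 -1.3 19.1]
```

View pics/s18.png

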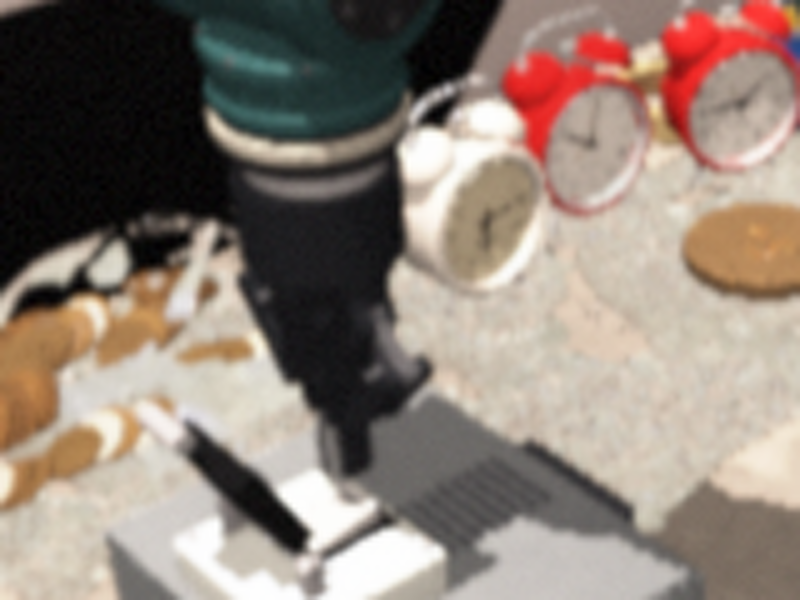

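>>> send_rows --targets '[{"dx":-5,"dy":0,"dz":4,"twist":0},{"dx":-2,"dy":0,"dz":4,"twist":0},{"dx":0,"dy":0,"dz":3,"twist":0},{"dx":0,"dy":0,"dz":2,"twist":0},{"dx":0,"dy":0,"dz":2,"twist":0}]'

```text
time: 30.78
ee_pos: [0.6315, 0.2117, 0.1229]
ee_rot: [0.014, 0.708, 0.706, 0.011]
contact_force: [0.0, -0.9, -0.5]
gripper_width: -0.0002
```

>>> send_rows --targets '[{"dx":0,"dy":0,"dz":2,"twist":0},{"dx":0,"dy":0,"dz":2,"twist":0},{"dx":0,"dy":0,"dz":1,"twist":0},{"dx":0,"dy":0,"dz":1,"twist":0},{"dx":0,"dy":0,"dz":0,"twist":0}]'

```text
time: 31.4
ee_pos: [0.6319, 0.2115, 0.1168]
ee_rot: [0.014, 0.708, 0.706, 0.011]
contact_force: [-0.1, -0.6, 0.7]
gripper_width: 0.0
```

>>> send_rows --targets '[{"dx":0,"dy":0,"dz":1,"twist":0},{"dx":0,"dy":0,"dz":1,"twist":0},{"dx":0,"dy":0,"dz":1,"twist":0},{"dx":0,"dy":0,"dz":1,"twist":0},{"dx":0,"dy":0,"dz":0,"twist":0}]'

```text
time: 32.02
ee_pos: [0.6322, 0.2103, 0.1133]
ee_rot: [0.015, 0.708, 0.706, 0.011]
contact_force: [-1.1, -1.1, 2.4]
gripper_width: -0.0003
```

>>> send_rows --targets '[{"dx":0,"dy":0,"dz":1,"twist":0},{"dx":0,"dy":0,"dz":1,"twist":0},{"dx":0,"dy":0,"dz":1,"twist":0},{"dx":0,"dy":0,"dz":0,"twist":0},{"dx":0,"dy":0,"dz":0,"twist":0}]'

```text
time: 32.65
ee_pos: [0.6321, 0.2101, 0.113]
ee_rot: [0.016, 0.708, 0.706, 0.012]
contact_force: [-0.4, -2.0, 2.0]
gripper_width: -0.0
```

Small steps stall against the switch's resistance, since each row starts again from the measured pose. I use larger steps.

>>> send_rows --targets '[{"dx":0,"dy":0,"dz":3,"twist":0},{"dx":0,"dy":0,"dz":3,"twist":0},{"dx":0,"dy":0,"dz":2,"twist":0},{"dx":0,"dy":0,"dz":0,"twist":0},{"dx":0,"dy":0,"dz":0,"twist":0}]'

```text
time: 33.28
ee_pos: [0.6323, 0.2103, 0.1131]
ee_rot: [0.018, 0.708, 0.706, 0.015]
contact_force: [0.5, -1.3, 1.9]
gripper_width: -0.0002
```

```bash
python3 -c "
from h import *
info([.628,.2145,.115])
im,d=optics.get_image('scene'); crop(im,180,130,340,250,5,'pics/s19.png')
"
```

```text
t 33.27 pos [0.6323 0.2103 0.1131] yaw 1.568 z [ 0.046 -0.005 -0.999] F [ 0.5 -1.3  1.9] w -0.0002 q [ 0.2   0.53  0.05  1.05 -0.01  1.78]
rel [ 4.2 -4.2 -2.1]
```

View pics/s19.png

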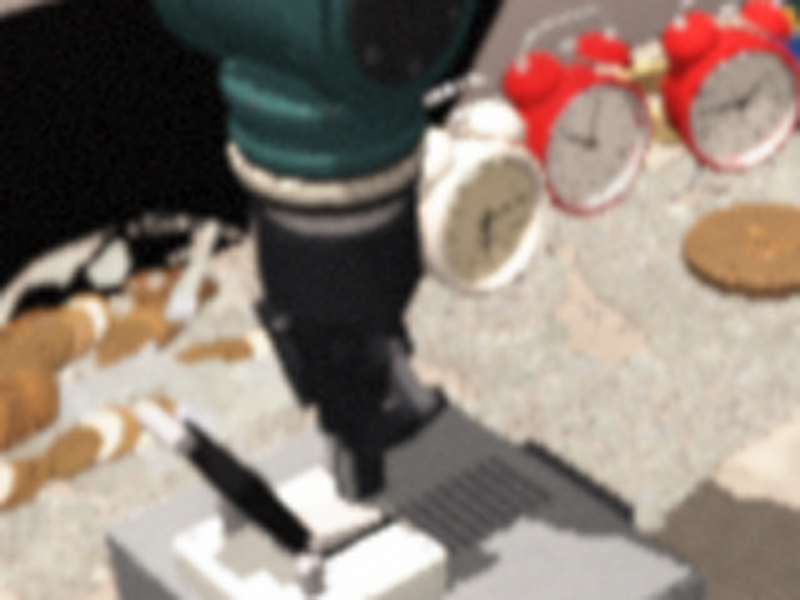

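The tip has gone from about 0.119 to 0.113 and met a stop. I lift and check the rocker's tilt.

>>> send_rows --targets '[{"dx":0,"dy":0,"dz":-20,"twist":0},{"dx":0,"dy":0,"dz":-50,"twist":0},{"dx":0,"dy":0,"dz":-50,"twist":0},{"dx":0,"dy":0,"dz":-40,"twist":0},{"dx":0,"dy":0,"dz":0,"twist":0}]'

```text
time: 33.95
ee_pos: [0.6246, 0.2121, 0.2742]
ee_rot: [0.016, 0.708, 0.706, 0.014]
contact_force: [0.6, 0.6, -0.7]
gripper_width: -0.0001
```

```bash
python3 -c "
from h import *
info()
im,d=optics.get_image('scene'); crop(im,180,130,340,250,5,'pics/s20.png'); P=pts('scene',d)
for y in np.arange(.192,.262,.006):
    m=(abs(P[...,1]-y)<.003)&(abs(P[...,0]-.629)<.010)&(P[...,2]>.095)&(P[...,2]<.125)
    print(round(y,3),m.sum(),np.median(P[m][:,2]).round(4) if m.sum() else None)
"
```

```text
t 33.95 pos [0.6246 0.2121 0.2742] yaw 1.569 z [ 0.042 -0.003 -0.999] F [ 0.6  0.6 -0.7] w -0.0001 q [ 0.21  0.47  0.4   1.45 -0.01  1.78]
0.192 1 0.1034
0.198 4 0.1062
0.204 7 0.1094
0.21 8 0.1142
0.216 11 0.1153
0.222 12 0.1161
0.228 10 0.1172
0.234 14 0.119
0.24 10 0.1195
0.246 5 0.1113
0.252 1 0.1033
0.258 12 0.1059
```

View pics/s20.png

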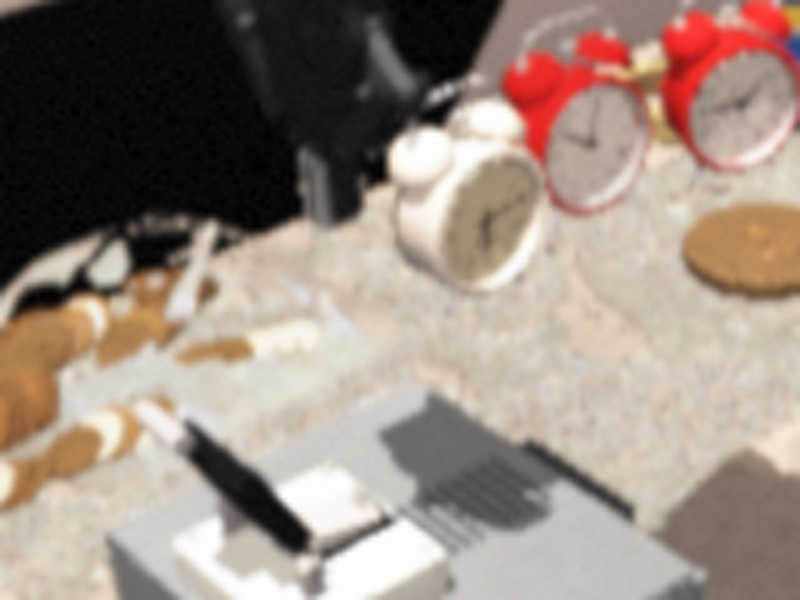

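```bash
python3 -c "
from h import *
ds=[np.load('pics/s17.npy')]+[optics.get_image('scene')[1] for _ in range(3)]
for d in ds:
    P=pts('scene',d)
    m=(P[...,1]>.211)&(P[...,1]<.241)&(abs(P[...,0]-.629)<.011)&(P[...,2]>.11)&(P[...,2]<.124)
    print(m.sum(),np.polyfit(P[m][:,1],P[m][:,2],1))
"
```

```text
75 [-0.19738479  0.16147857]
59 [0.21101732 0.06919634]
59 [0.2208479 0.0672247]
61 [0.15822404 0.08107244]
```

The slope went from -0.20 to about +0.20, so the switch is fully over within noise. I press once more, reading the force under load, to be certain.

>>> send_rows --targets '[{"dx":0,"dy":0,"dz":45,"twist":0},{"dx":0,"dy":0,"dz":45,"twist":0},{"dx":0,"dy":0,"dz":45,"twist":0},{"dx":0,"dy":0,"dz":12,"twist":0},{"dx":0,"dy":0,"dz":0,"twist":0}]'

```text
time: 34.78
ee_pos: [0.6265, 0.2105, 0.1153]
ee_rot: [0.013, 0.708, 0.706, 0.009]
contact_force: [-0.5, -0.0, 0.5]
gripper_width: 0.0001
```

```bash
python3 -c "
from h import *
info([.629,.2115,.115])
"
```

```text
t 34.77 pos [0.6265 0.2105 0.1153] yaw 1.569 z [ 0.03  -0.006 -1.   ] F [-0.5 -0.   0.5] w 0.0001 q [ 0.21  0.53  0.06  1.07 -0.01  1.78]
rel [1.  2.5 0.4]
```

>>> send_rows --targets '[{"dx":0,"dy":0,"dz":1,"twist":0},{"dx":0,"dy":0,"dz":1,"twist":0},{"dx":0,"dy":0,"dz":2,"twist":0},{"dx":0,"dy":0,"dz":3,"twist":0},{"dx":0,"dy":0,"dz":3,"twist":0}]'

```text
time: 35.4
ee_pos: [0.6291, 0.2111, 0.1121]
ee_rot: [0.015, 0.708, 0.706, 0.012]
contact_force: [-18.3, -4.9, 46.1]
gripper_width: -0.0003
```

A hard stop at 46 N confirms the switch is fully down. Now I rise, go over and behind the guard, and push it forward.

>>> send_rows --targets '[{"dx":0,"dy":0,"dz":-20,"twist":0},{"dx":0,"dy":0,"dz":-50,"twist":0},{"dx":0,"dy":0,"dz":-50,"twist":0},{"dx":0,"dy":0,"dz":-50,"twist":0},{"dx":20,"dy":0,"dz":0,"twist":0}]'

```text
time: 36.02
ee_pos: [0.622, 0.2312, 0.2881]
ee_rot: [0.015, 0.708, 0.706, 0.013]
contact_force: [-0.2, 0.4, -0.7]
gripper_width: 0.0002
```

>>> send_rows --targets '[{"dx":40,"dy":0,"dz":0,"twist":0},{"dx":40,"dy":0,"dz":0,"twist":0},{"dx":30,"dy":0,"dz":0,"twist":0},{"dx":0,"dy":0,"dz":0,"twist":0},{"dx":0,"dy":0,"dz":0,"twist":0}]'

```text
time: 36.65
ee_pos: [0.6217, 0.3469, 0.2835]
ee_rot: [0.015, 0.708, 0.706, 0.011]
contact_force: [0.8, -0.4, 0.2]
gripper_width: -0.0005
```

```bash
python3 -c "
from h import *
info([.63,.345,.185])
im,d=optics.get_image('scene'); crop(im,150,110,310,230,5,'pics/s21.png')
"
```

```text
t 36.65 pos [0.6217 0.3469 0.2835] yaw 1.568 z [ 0.037 -0.005 -0.999] F [ 0.8 -0.4  0.2] w -0.0005 q [ 0.4   0.6   0.64  1.59 -0.02  1.97]
rel [-1.4  4.6 98.7]
```

View pics/s21.png

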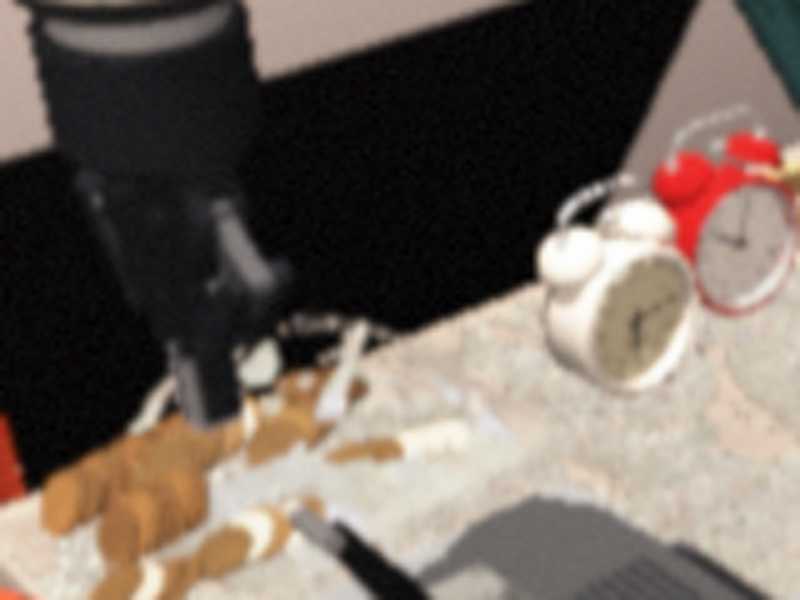

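The guard is still up (bar at crop 318,528) and the gripper is behind it. Lowering to z≈0.185.

>>> send_rows --targets '[{"dx":0,"dy":3,"dz":40,"twist":0},{"dx":0,"dy":0,"dz":40,"twist":0},{"dx":0,"dy":0,"dz":18,"twist":0},{"dx":0,"dy":0,"dz":0,"twist":0},{"dx":-8,"dy":0,"dz":0,"twist":0}]'

```text
time: 37.33
ee_pos: [0.6292, 0.3343, 0.1844]
ee_rot: [0.015, 0.709, 0.705, 0.012]
contact_force: [1.4, -0.3, 1.2]
gripper_width: -0.0002
```

>>> send_rows --targets '[{"dx":-8,"dy":0,"dz":0,"twist":0},{"dx":-8,"dy":0,"dz":0,"twist":0},{"dx":-8,"dy":0,"dz":0,"twist":0},{"dx":-8,"dy":0,"dz":0,"twist":0},{"dx":-8,"dy":0,"dz":0,"twist":0}]'

```text
time: 37.95
ee_pos: [0.6298, 0.2908, 0.1872]
ee_rot: [0.016, 0.71, 0.704, 0.014]
contact_force: [0.7, 0.6, 0.5]
gripper_width: -0.0
```

```bash
python3 -c "
from h import *
info([.63,.270,.185])
im,d=optics.get_image('scene'); crop(im,150,110,310,230,5,'pics/s22.png')
"
```

```text
t 37.95 pos [0.6298 0.2908 0.1872] yaw 1.563 z [ 0.042 -0.003 -0.999] F [0.7 0.6 0.5] w -0.0 q [ 0.32  0.55  0.29  1.28 -0.02  1.9 ]
rel [-20.8   0.2   2.3]
```

View pics/s22.png

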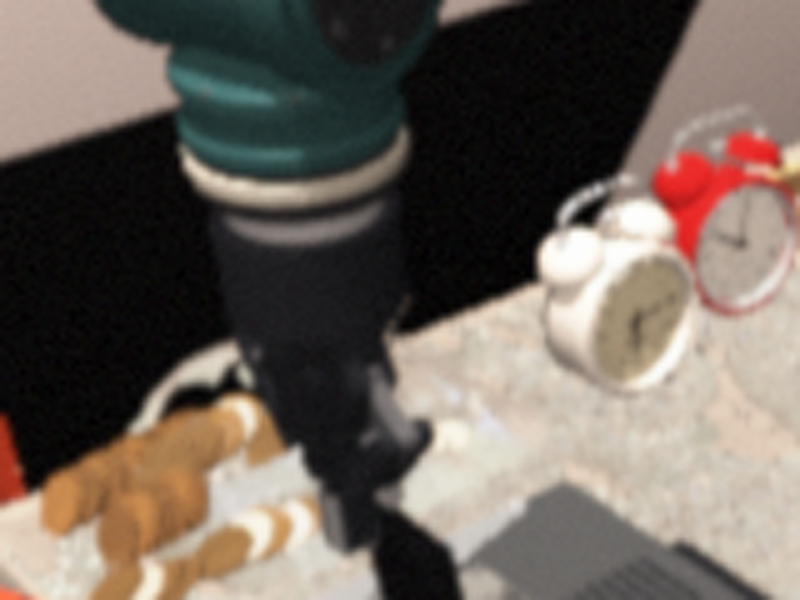

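The guard is being carried forward. Continuing the push.

>>> send_rows --targets '[{"dx":-8,"dy":0,"dz":0,"twist":0},{"dx":-8,"dy":0,"dz":0,"twist":0},{"dx":-8,"dy":0,"dz":0,"twist":0},{"dx":-6,"dy":0,"dz":0,"twist":0},{"dx":-6,"dy":0,"dz":0,"twist":0}]'

```text
time: 38.62
ee_pos: [0.6295, 0.2517, 0.1872]
ee_rot: [0.016, 0.71, 0.704, 0.014]
contact_force: [0.3, -0.4, 0.7]
gripper_width: -0.0001
```

>>> send_rows --targets '[{"dx":0,"dy":0,"dz":0,"twist":0},{"dx":0,"dy":0,"dz":-30,"twist":0},{"dx":0,"dy":0,"dz":-40,"twist":0},{"dx":0,"dy":0,"dz":-30,"twist":0},{"dx":0,"dy":0,"dz":0,"twist":0}]'

```text
time: 39.25
ee_pos: [0.6249, 0.2521, 0.2896]
ee_rot: [0.016, 0.71, 0.704, 0.013]
contact_force: [1.0, 0.8, -0.2]
gripper_width: -0.0002
```

```bash
python3 -c "
from h import *
info()
im,d=optics.get_image('scene'); crop(im,180,130,340,250,5,'pics/s23.png')
"
```

```text
t 39.25 pos [0.6249 0.2521 0.2896] yaw 1.563 z [ 0.041 -0.003 -0.999] F [ 1.   0.8 -0.2] w -0.0002 q [ 0.27  0.51  0.5   1.52 -0.01  1.85]
```

View pics/s23.png

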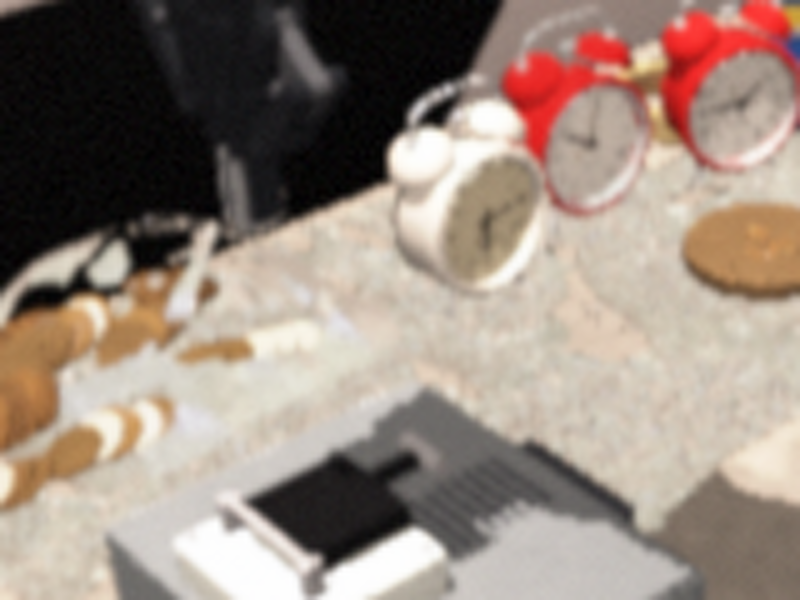

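The guard is folded down. I move the arm aside for a final check from the top view.

>>> send_rows --targets '[{"dx":-55,"dy":0,"dz":0,"twist":0},{"dx":-55,"dy":0,"dz":0,"twist":0},{"dx":-55,"dy":0,"dz":0,"twist":0},{"dx":-55,"dy":0,"dz":0,"twist":0},{"dx":-55,"dy":0,"dz":0,"twist":0}]'

```text
time: 39.92
ee_pos: [0.6211, -0.0265, 0.282]
ee_rot: [0.012, 0.707, 0.707, 0.01]
contact_force: [-0.1, -0.6, 0.2]
gripper_width: 0.0001
```

>>> send_rows --targets '[{"dx":-55,"dy":0,"dz":0,"twist":0},{"dx":-55,"dy":0,"dz":0,"twist":0},{"dx":-55,"dy":0,"dz":0,"twist":0},{"dx":0,"dy":0,"dz":0,"twist":0},{"dx":0,"dy":0,"dz":0,"twist":0}]'

```text
time: 40.55
ee_pos: [0.6184, -0.1995, 0.2756]
ee_rot: [0.008, 0.709, 0.705, 0.008]
contact_force: [0.6, 0.8, 0.1]
gripper_width: -0.0002
```

```bash
python3 look.py 24; python3 -c "
from h import *
im=cv2.imread('pics/top24.png'); crop(im,190,140,390,260,4,'pics/t24.png')
P=pts('top',np.load('pics/top24.npy')); P0=pts('top',np.load('pics/top0.npy'))
for Q in (P0,P):
    m=np.zeros((400,640),bool); m[150:255,195:355]=1; m&=(Q[...,2]>.066)&(Q[...,2]<.084); print(cv2.minAreaRect((Q[m][:,:2]*1000).astype(np.float32)))
    for y in (.172,.2,.21,.22,.23,.24,.25):
        k=(abs(Q[...,1]-y)<.004)&(abs(Q[...,0]-.628)<.012)&(Q[...,2]>.09)&(Q[...,2]<.25); print(y,np.median(Q[k][:,2]).round(4),end=' ')
    print()
"
```

```text
t 40.55 pos [ 0.6184 -0.1995  0.2756] yaw 1.566 z [ 0.024 -0.    -1.   ] F [0.6 0.8 0.1] w -0.0002 q [-0.44  0.47  0.39  1.47  0.01  1.13]
[171 130  27   7  74] [183.2 132.4] [0.8299 0.3815 0.0218] [0.8281 0.3807 0.0218]
[384 137  28  38 618] [395.7 153.5] [ 0.7824 -0.2108  0.0201] [ 0.7839 -0.2094  0.0201]
((626.7007446289062, 111.65715789794922), (362.4926452636719, 236.9470672607422), 88.91288757324219)
0.172 0.1275 0.2 0.1178 0.21 0.124 0.22 0.1241 0.23 0.1242 0.24 0.1241 0.25 0.1235 
((627.656494140625, 188.14016723632812), (209.84423828125, 236.154052734375), 89.03377532958984)
0.172 0.1274 0.2 0.1216 0.21 0.1232 0.22 0.1245 0.23 0.124 0.24 0.1239 0.25 0.1236
```

View pics/t24.png

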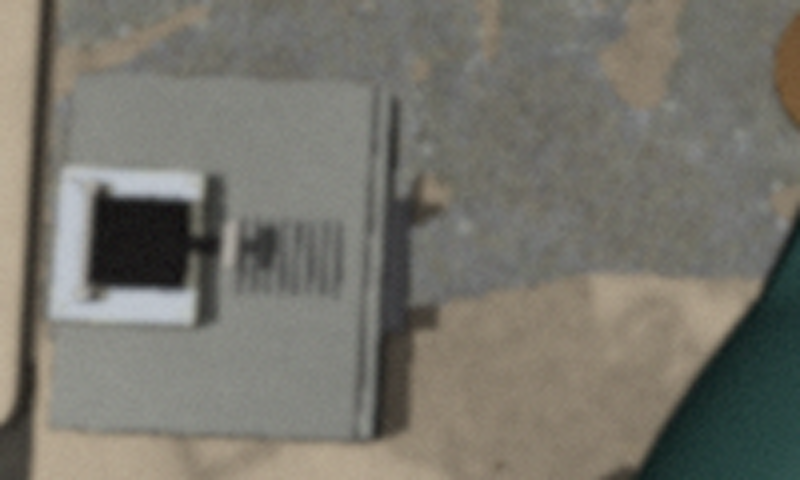

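View pics/top24.png

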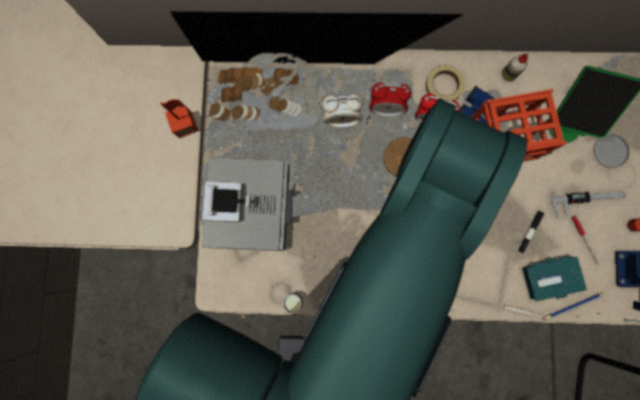

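```bash
python3 -c "
from h import *
im=cv2.imread('pics/top24.png'); crop(im,270,150,300,256,7,'pics/t25.png')
g=im[215:240].astype(int).mean(2)
print(im[222:240,276:292].mean((0,2)).round())
P=pts('top',np.load('pics/top24.npy'))
for u in range(278,293): print(u,P[222:240,u,1].mean().round(4),np.median(P[222:240,u,2]).round(4), onz('top',u,231,.074)[1].round(4),onz('top',u,231,.064)[1].round(4))
"
```

```text
[129. 128. 120. 104.  94. 109. 120. 105.  70.  46.  48.  56.  61.  63.
  63.  67.]
278 0.0985 0.0742 0.0985 0.0998
279 0.096 0.0737 0.0959 0.0972
280 0.0947 0.0609 0.0933 0.0946
281 0.0919 0.0646 0.0907 0.092
282 0.0894 0.0648 0.0881 0.0894
283 0.0869 0.0629 0.0855 0.0867
284 0.0845 0.0618 0.0829 0.0841
285 0.0839 0.0448 0.0803 0.0815
286 0.0839 0.0173 0.0777 0.0789
287 0.0828 -0.0007 0.0751 0.0763
288 0.08 0.0001 0.0725 0.0736
289 0.0698 0.0012 0.0699 0.071
290 0.0745 0.0006 0.0673 0.0684
291 0.0719 -0.0009 0.0648 0.0658
292 0.0696 -0.0001 0.0622 0.0632
```

View pics/t25.png

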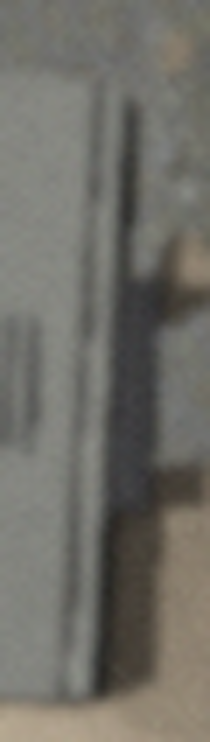

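The panel looks seated, but a gap of a few mm can't be excluded from these pixels. I push the pull once more to see whether it meets the hard stop straight away.

>>> send_rows --targets '[{"dx":45,"dy":2,"dz":40,"twist":0},{"dx":45,"dy":2,"dz":40,"twist":0},{"dx":45,"dy":2,"dz":40,"twist":0},{"dx":40,"dy":2,"dz":45,"twist":0},{"dx":10,"dy":0,"dz":45,"twist":0}]'

```text
time: 41.28
ee_pos: [0.6341, -0.0039, 0.0637]
ee_rot: [0.012, 0.706, 0.708, 0.011]
contact_force: [0.6, 0.0, 1.1]
gripper_width: -0.0002
```

```bash
python3 -c "
from h import *
info([.628,.05,.022])
"
```

```text
t 41.27 pos [ 0.6341 -0.0039  0.0637] yaw 1.573 z [ 0.032 -0.002 -0.999] F [0.6 0.  1.1] w -0.0002 q [-0.14  0.52 -0.12  0.91  0.    1.43]
rel [54.  -7.3 41.4]
```

>>> send_rows --targets '[{"dx":15,"dy":-4,"dz":20,"twist":0},{"dx":15,"dy":-2,"dz":20,"twist":0},{"dx":10,"dy":0,"dz":0,"twist":0},{"dx":8,"dy":0,"dz":0,"twist":0},{"dx":0,"dy":0,"dz":0,"twist":0}]'

```text
time: 41.9
ee_pos: [0.6264, 0.0518, 0.0211]
ee_rot: [0.011, 0.703, 0.711, 0.01]
contact_force: [0.1, -0.4, 0.5]
gripper_width: 0.0001
```

>>> send_rows --targets '[{"dx":1.5,"dy":0,"dz":0,"twist":0},{"dx":1.5,"dy":0,"dz":0,"twist":0},{"dx":1.5,"dy":0,"dz":0,"twist":0},{"dx":1.5,"dy":0,"dz":0,"twist":0},{"dx":1.5,"dy":0,"dz":0,"twist":0}]'

```text
time: 42.52
ee_pos: [0.6273, 0.0569, 0.0226]
ee_rot: [0.013, 0.704, 0.71, 0.009]
contact_force: [-1.8, -16.0, 1.1]
gripper_width: 0.0004
```

It meets the same hard stop (TCP y=0.0569, against 0.0570 before) with no extra travel, so the drawer was fully shut. Retreating.

>>> send_rows --targets '[{"dx":-15,"dy":0,"dz":0,"twist":0},{"dx":-40,"dy":0,"dz":0,"twist":0},{"dx":-30,"dy":0,"dz":-40,"twist":0},{"dx":-20,"dy":0,"dz":-50,"twist":0},{"dx":0,"dy":0,"dz":-50,"twist":0}]'

```text
time: 43.15
ee_pos: [0.6214, -0.0529, 0.1629]
ee_rot: [0.01, 0.704, 0.71, 0.008]
contact_force: [0.9, 0.2, -0.5]
gripper_width: 0.0001
```

>>> send_rows --targets '[{"dx":-40,"dy":0,"dz":-30,"twist":0},{"dx":-50,"dy":0,"dz":0,"twist":0},{"dx":0,"dy":0,"dz":0,"twist":0},{"dx":0,"dy":0,"dz":0,"twist":0},{"dx":0,"dy":0,"dz":0,"twist":0}]'

```text
time: 43.78
ee_pos: [0.6219, -0.1474, 0.1984]
ee_rot: [0.012, 0.705, 0.709, 0.01]
contact_force: [0.7, 0.3, 0.8]
gripper_width: 0.0002
```

```bash
python3 look.py 26
```

```text
t 43.77 pos [ 0.6219 -0.1474  0.1984] yaw 1.578 z [ 0.031 -0.003 -0.999] F [0.7 0.3 0.8] w 0.0002 q [-0.36  0.45  0.15  1.24  0.01  1.2 ]
[171 130  27   8  68] [182.8 132.7] [0.8293 0.3832 0.02  ] [0.826 0.385 0.02 ]
[450 204  20  20 312] [459.7 213.3] [ 0.6223 -0.3874  0.0092] [ 0.6227 -0.3877  0.0092]
```

View pics/scene26.png

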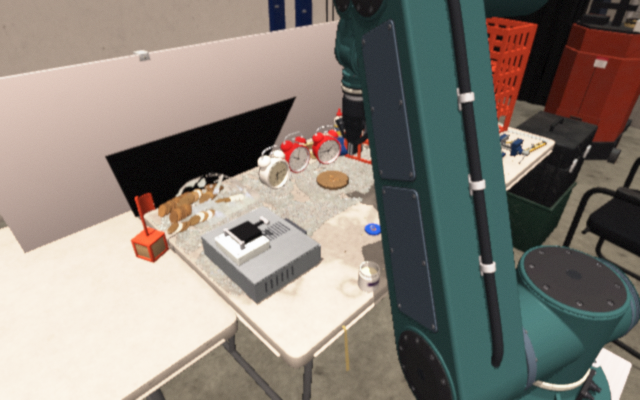

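The drawer is shut, the guard is down (scene 243,232), the large medallion is in its place (333,180), and the gripper touches nothing. Handing in.

```bash
python3 -c "
from station import r
print(r.job_done())"
```

```text
the job is handed in; nothing more can be done
None
```

I did the whole task and handed it in at about 44 s; the hand-in reports no verdict. Only two small bronze medallions were present. I laid both in the drawer and shut it, lifted the guard until it stayed up by itself, pressed the switch on, and folded the guard back down.

- **Medallions:** just before shutting, both lay flat and apart on the drawer floor, with their tops at z≈0.030. One slipped and tilted slightly in the grip on the way, but levelled out when set down. I couldn't see inside the drawer after it was shut.
- **Drawer:** I pushed it to a hard stop. The pixels left a gap of a few mm possible, so I pushed it again at the end. It met the same stop with no further travel (0.0569 m, against 0.0570 m before).
- **Switch:** the rocker's slope changed from about -0.20 to +0.20. Single depth fits after the press were noisy, from 0.16 to 0.22. A second press met a hard stop at 46 N.
- **Guard:** heights after folding match those at the start to within about 1 mm along the cover. One point at its front edge, where the reading is unreliable, differed by about 4 mm.
- **Large medallion:** it was still in its starting place in the last scene picture.

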